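# Set the guide gap with the setting gauge

### The arm

A 6-joint arm with a two-finger parallel gripper is mounted at the origin on the work surface. World frame = base frame: x ahead of the robot, y to its left, z up, the work surface at z = 0. Lengths are in m, angles in rad, forces in N, time in s.
With the tool pointing down it reaches from about 0.425 to 0.925 m from the base axis. Payload 12.5 kg.
Tool frame: the origin (TCP) lies at the very end of the fingers, on their centre line; the grasp point (between the pads) lies robot.hold_point_z behind it (robot.hold_point_z is the distance from the TCP to the grasp point, in m); x points along the fingers, z is the direction in which the jaws open and shut, and the axes are right-handed (so a half turn about x gives the same grasp; the last joint's range is limited). The gripper opens to 85 mm and grips with 20 to 120 N. Pads are 22 mm wide; open, the fingers measure 114 mm over their backs; the gripper's body (76 mm by 85 mm) begins 54 mm behind the grasp point. The pads swing forward as they close: fully open they stand 13 mm farther back than shut.
Start: joints at [-1.437, 0.491, 1.559, -0, 1.092, -0.106], TCP at [0.148, -0.607, 0.231] pointing down, gripper open.
Joint ranges: [-3.1, 3.1], [-0.84, 2.19], [0.05, 2.79], [-1.13, 4.28], [0.06, 2.93], [-2.69, 2.69]. Speed limits (rad/s): [2.22, 2.22, 2.79, 3.14, 3.14, 3.14].

### API

Orientations are given as a unit quaternion [x, y, z, w].
In Python, from rig import robot, optics, job gives the robot as it stands.
- The arm moves only by the tool arm_command, never from a script. Its argument "rows" is one flat list of numbers, 7 for each row, row after row: the shift along the tool's x, y, z each as a share of 0.2 m, from -1 to 1, then the turn, a rotation vector about the tool's x, y, z each as a share of 2 pi rad, from -1 to 1, then the finger opening in mm, from 0 to 85.4. In form: [tx, ty, tz, wx, wy, wz, gripper, tx, ty, tz, wx, wy, wz, gripper, ...]. A call has 1 to 20 rows; each row is the pose to reach, as a shift and turn from the pose commanded when the call began, along the tool's axes at that moment, turning the shorter way round; what a row does not reach only later rows make up. A row lasts 1/8 s, in which the tool goes at most 62.5 mm and 10.7 degrees, less where a joint would pass 70% of its speed; a pose out of reach is approached as far as the arm can. A call with a number of a shift or a turn outside -1 to 1 is refused whole. A call with a gripper value outside its range is refused whole. The fingers move at their own pace and stop on an object; "squeeze" is the grip in N (left out, the last holds). Time passes only in rows, so rows that repeat a pose let the fingers close. It gives the time, the measured TCP pose, the force and the opening at its end, in the units of the state.
- robot.state(): the state, without advancing time (a new reading comes with each control period).
- optics.get_image(name): name is "scene" or "side" or "wrist"; returns a dict with "frame" (480x640x3 uint8, blue, green, red), "z_map" (480x640 float32, m along the optical axis (not along the pixel's ray), 0 where there is no reading), "fx", "fy", "cx", "cy" (pixels), "distortion" ([k1, k2, p1, p2, k3] as OpenCV has them; the pictures are not rectified), "camera_from_world" (4x4, takes a point from world to camera coordinates). Camera axes: x right, y down, z forward; pixel columns grow to the right and rows downward; lengths in m; the calibration is good to about 2 mm. A picture is of the moment at which its call begins.
- job.close_job(): hands the job in, once; it reports no verdict.
The state is a dict: "clock": time; "joint_positions": joint angles; "joint_vel": joint speeds; "joint_efforts": joint torques, N m; "tool_pos": TCP position; "tool_rot": TCP orientation; "ft_force": force on the tool from outside, world axes, zero at the start; "torque": the same for the moment, N m; "finger_gap": finger opening in m.
Only numpy, scipy, OpenCV 4.12 (cv2) and the standard library are available. Lean on these libraries where they do the work, as an engineer would, in place of code of your own. Each camera call takes 0.05 s, during which the arm holds its last target.

### The job

Lift the red setting gauge up and off its hook, stand it upright on the floor of the slot between the jaws of the guide fixture, and let go of it. Then turn the fixture's black knob clockwise until it seats, back it off a quarter turn, and finish still gripping the knob there without letting go, so that I can lock it. Leave the gauge standing in the slot, and do not disturb the other things on the bench.

Things in the scene. Friction and masses are not known exactly. Their poses are not given: they have to be found in the camera images.
- gauge_centre (a point): Centre of the red setting gauge, a 0.2 kg plate 14 mm thick (x), 54 mm wide (y), 122 mm tall (z, up as it hangs and must stand); the same when turned half round about z. A window through it along x, 26 mm wide, reaches from 11 mm below to 23 mm above this point; its upper edge is a shallow V, 7 mm lower at the sides, by which it starts hanging on the hook.
- gauge_bar (a point): Place to grip the red gauge from above, across its 14 mm thickness (x): on the solid bar above the window, 49 mm above the gauge's centre, 12 mm below its top and 26 mm above the window, where the hook's wire passes (keep the fingertips above it).
- hook_rest (a point): Top of the hook's level wire (7 mm thick), where the gauge hangs (within 8 mm along it), 75 mm in front of the stand's slim post. x points along the wire to the post, z up. The fixed stand's post is 14 mm thick, ends 1.5 mm above this height; foot 90 mm across.
- hook_tip (a point): Top of the hook's upturned tip, 32 mm in front of hook_rest (its -x side) and 10 mm above it. To come off, the gauge must be raised 12 to 24 mm (18 is best), then moved level along -x by at least 50 mm. Axes as hook_rest.
- slot (a point): Centre of the slot's floor in the fixed guide fixture (blue base 104 x 250 mm), 12 mm above the bench: the gauge's foot goes here, its thickness along y, its width along x. z up; y points to the fixed jaw, whose face is 7.25 mm away. Jaws rise 40 mm above the floor, then flare out as lead-ins, 11 mm more. The slot is 72 mm long (x), with low end cheeks. The knob's axis is at y = -122 mm.
- jaw_face (a point): Middle of the moving aluminium jaw's face, at floor height, on the slot's -y side; axes as slot. It is 7.25 mm + 3 mm per rad x (2.4 - knob value) from slot, so the gap at the start is 17.3 to 18.4 mm for the 14 mm gauge. The knob drives it.
- knob_grip (a point): On the vertical axis of the black knob (thumbscrew), at the height to grip, 13 mm below its top. Its bar grip is 46 mm long (x, turning with the knob), 14 mm wide (y), 40 mm tall: pinch it from above across y. A white line on top marks the +x half. Below is a round flange 48 mm across, its top 26 mm below this point. Slight friction (0.06 N m); stays where left; does not rise or sink.
- knob (a joint): Turn of the black knob in rad, growing clockwise seen from above. Seated is a hard stop at 2.4; it starts 0.95 to 1.3 rad short of that. Turning it clockwise closes the jaw on the gauge. A quarter turn back from seated is 0.83.
- bottle_mid (a point): Bystander, leave alone: blue bottle, 68 mm across, 190 mm tall; its centre.
- tape: Bystander, leave alone: yellow roll of tape lying flat, 90 mm across, 24 mm tall; centre of its underside.
- jar: Bystander, leave alone: grey jar with green cap, 60 mm across, 75 mm tall; centre of its underside.
- screwdriver: Bystander, leave alone: screwdriver with orange handle lying on the bench, about 0.2 m long, off to the right.
- wrench: Bystander, leave alone: steel wrench lying on the bench, about 0.2 m long, off to the left.
Mind the look-alikes: they are no part of the job. Leave any yellow look-alike of the part that bears gauge_centre alone.

How it is judged:
By the outcome, as a careful person would: the job done as asked, in the order asked, and still so for the second after the job is handed in, while the arm keeps its last pose, push and grip.
It also fails if it takes over 51 s, if anything falls off the work surface, if the arm or the gripper's body presses on something with over 40 N, if the wrist force passes 120 N, or if a joint passes its speed limit or range.

## Working session

There is one attempt and no reset: what is moved stays moved. The work goes in short steps, Python scripts to look and compute and a tool call to move; the robot and the scene stay as the last step left them, time stands still between calls to the robot, and variables do not carry over. Pictures are saved under pics/ and viewed, and the job is handed in when it is done.

Besides the shell and the picture viewer there is one more tool, called after "Call:" as a command line: name --argument value ..., lists and objects as JSON in quotes. arm_command: Moves the arm, as the interface text tells. Its arguments: {"type":"object","properties":{"rows":{"type":"array"},"squeeze":{"type":"number"}},"required":["rows"]}

```bash
ls; mkdir -p pics
python3 - <<'E'
from rig import robot, optics, job
import cv2, pickle
s=robot.state(); print(s); print(robot.hold_point_z)
for n in ["scene","side","wrist"]:
    d=optics.get_image(n); cv2.imwrite(f"pics/{n}0.png",d["frame"]); pickle.dump(d,open(f"{n}0.pkl","wb"))
    print(n,d["fx"],d["fy"],d["cx"],d["cy"],d["distortion"]); print(d["camera_from_world"])
E
```

```text
pics
{'clock': 0.0, 'joint_positions': array([-1.43661456e+00,  4.91555061e-01,  1.55943357e+00,  3.76036251e-06,
        1.09170858e+00, -1.05617249e-01]), 'joint_vel': array([-0.00023884,  0.00021928, -0.00014118, -0.00093475, -0.00089997,
        0.00101435]), 'joint_efforts': array([ 4.92928637e-03, -6.18433213e+01, -2.61588764e+01, -6.49791389e-06,
        4.03711005e-03,  2.42195614e-05]), 'tool_pos': array([ 0.14842494, -0.60689364,  0.230736  ]), 'tool_rot': array([ 0.43687754,  0.55649532, -0.43633151,  0.55593685]), 'ft_force': array([ 0.1671352 , -0.52776394,  1.06868159]), 'torque': array([-0.05274879,  0.02269053, -0.0507822 ]), 'finger_gap': 0.08527826033393372}
0.0187
scene 440.3329697954986 440.3329697954986 316.7619920600109 237.988889575796 [-0.06877343  0.          0.          0.          0.        ]
[[ 0.62349277  0.78177125 -0.00951215 -0.34207338]
 [ 0.66873946 -0.53956943 -0.51151966 -0.3270148 ]
 [-0.40502383  0.31256766 -0.85921892  1.58980405]
 [ 0.          0.          0.          1.        ]]
side 556.2876796558882 556.2876796558882 317.66682275843937 233.46704853446067 [-0.06054437  0.          0.          0.          0.        ]
[[-9.45351003e-01 -3.26053059e-01  9.39798056e-04  5.30718306e-01]
 [-2.32367567e-01  6.71693798e-01 -7.03443498e-01  2.38197330e-01]
 [ 2.28728648e-01 -6.65219395e-01 -7.10750562e-01  1.52649172e+00]
 [ 0.00000000e+00  0.00000000e+00  0.00000000e+00  1.00000000e+00]]
wrist 331.7754948880571 331.7754948880571 314.54442358778215 238.93158440577216 [-0.05942379  0.          0.          0.          0.        ]
[[ 0.23789252 -0.97129076 -0.00118531 -0.62432508]
 [-0.93627372 -0.22964039  0.26581351 -0.03511552]
 [-0.2584544  -0.06212527 -0.96402374  0.37861789]
 [ 0.          0.          0.          1.        ]]
```

View pics/scene0.png

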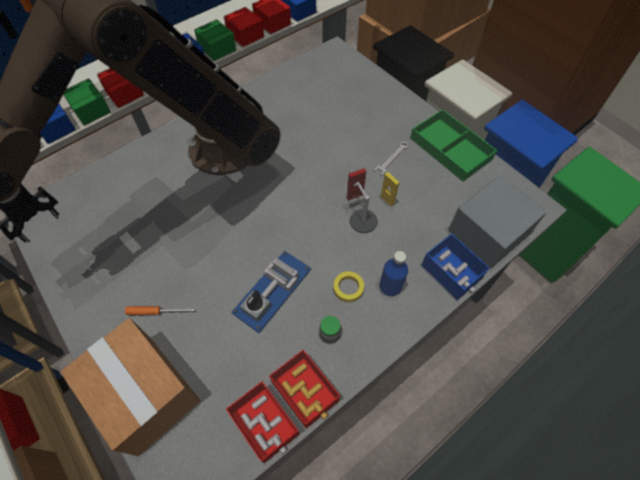

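View pics/side0.png

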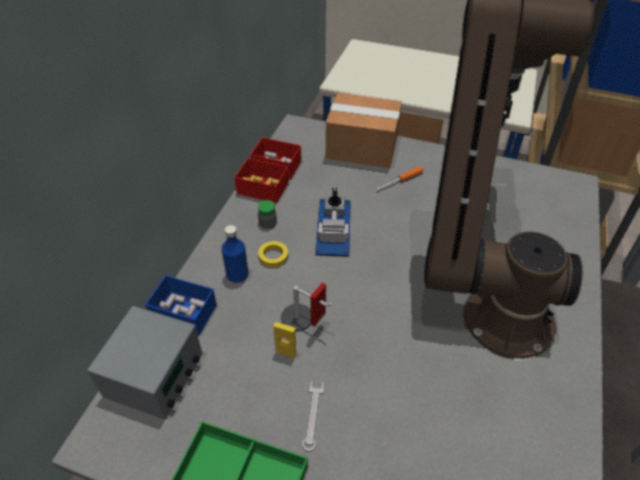

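View pics/wrist0.png

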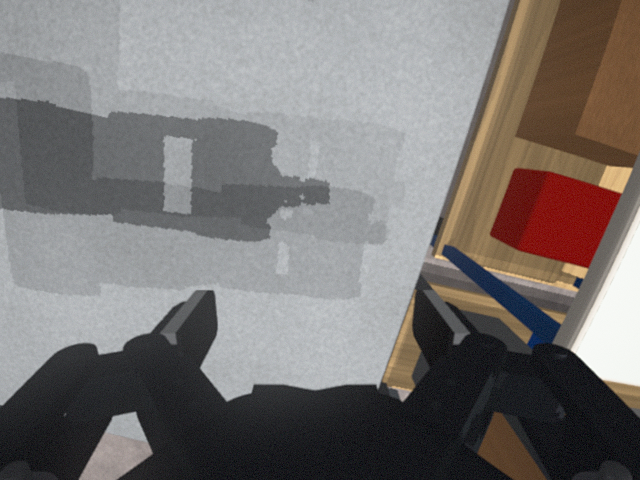

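Scene view: the red gauge hangs at about (357,185) from the stand with its foot at (363,222). A yellow look-alike stands at (390,188). The blue fixture is at (272,290), with the black knob at (255,300). In the side view the red gauge is at (318,304), the yellow one at (285,339) and the fixture at (334,226). The task names the red one, and only that one hangs on a hook. I'll confirm it in enlarged crops.

```bash
cat > h.py <<'E'
import numpy as np, cv2, pickle
def load(n): return pickle.load(open(n+".pkl","rb"))
def K(d): return np.array([[d["fx"],0,d["cx"]],[0,d["fy"],d["cy"]],[0,0,1.]])
def cloud(d):
    h,w=d["z_map"].shape
    u,v=np.meshgrid(np.arange(w),np.arange(h))
    p=cv2.undistortPoints(np.stack([u,v],-1).reshape(-1,1,2).astype(np.float64),K(d),np.array(d["distortion"])).reshape(h,w,2)
    z=d["z_map"][...,None].astype(float)
    c=np.concatenate([p*z,z],-1)
    T=np.linalg.inv(d["camera_from_world"])
    return c@T[:3,:3].T+T[:3,3]
def proj(d,P):
    T=np.array(d["camera_from_world"]); r=cv2.Rodrigues(T[:3,:3])[0]
    return cv2.projectPoints(np.atleast_2d(np.array(P,float)),r,T[:3,3],K(d),np.array(d["distortion"]))[0].reshape(-1,2)
def ray(d,uv):
    p=cv2.undistortPoints(np.array(uv,float).reshape(-1,1,2),K(d),np.array(d["distortion"])).reshape(-1,2)
    T=np.linalg.inv(d["camera_from_world"]); v=np.c_[p,np.ones(len(p))]@T[:3,:3].T
    return T[:3,3],v/np.linalg.norm(v,axis=1,keepdims=True)
def tri(d1,uv1,d2,uv2):
    o1,v1=ray(d1,uv1);o2,v2=ray(d2,uv2)
    A=np.c_[v1[0],-v2[0]];t=np.linalg.lstsq(A,o2-o1,rcond=None)[0]
    a=o1+t[0]*v1[0];b=o2+t[1]*v2[0]
    return (a+b)/2,np.linalg.norm(a-b)
def crop(d,x0,y0,x1,y1,f,name):
    c=cv2.resize(d["frame"][y0:y1,x0:x1],None,fx=f,fy=f,interpolation=cv2.INTER_CUBIC); cv2.imwrite("pics/"+name+".png",c)
E
python3 - <<'E'
from h import *
a=load("scene0");b=load("side0")
A=cv2.resize(a["frame"][155:235,325:410],(400,376),interpolation=cv2.INTER_CUBIC)
A2=cv2.resize(a["frame"][245:335,228:313],(400,424)[:2],interpolation=cv2.INTER_CUBIC)
B=cv2.resize(b["frame"][275:362,265:345],(400,424),interpolation=cv2.INTER_CUBIC)[:376]
cv2.imwrite("pics/c1.png",np.hstack([A,B]))
B2=cv2.resize(b["frame"][178:258,295:375],(400,424),interpolation=cv2.INTER_CUBIC)
cv2.imwrite("pics/c2.png",np.hstack([A2,B2]))
for n,d in(("scene",a),("side",b)):
    c=cloud(d);f=d["frame"].astype(int);B_,G,R=f[...,0],f[...,1],f[...,2]
    for nm,m in (("red",(R>90)&(G<50)&(B_<60)),("yel",(R>120)&(G>100)&(B_<70)),("blue",(B_>80)&(R<60)&(G<90))):
        m=m&(d["z_map"]>0)&(c[...,2]>-0.01)&(c[...,0]>0.2)&(c[...,0]<0.95)&(abs(c[...,1])<.5)
        k,l,st,ce=cv2.connectedComponentsWithStats(m.astype(np.uint8))
        for i in range(1,k):
            if st[i,4]>60:
                p=c[l==i]; print(n,nm,st[i],p.mean(0).round(3),np.percentile(p,[3,97],axis=0).round(3).tolist())
E
```

```text
scene red [ 270  351   70   74 1339] [ 0.86  -0.288  0.021] [[0.788, -0.344, -0.0], [0.934, -0.237, 0.077]]
scene red [ 227  383   71   78 1583] [ 0.86  -0.418  0.013] [[0.789, -0.472, -0.0], [0.934, -0.367, 0.075]]
scene yel [334 273  30  27 287] [ 0.709 -0.009  0.024] [[0.67, -0.049, 0.018], [0.747, 0.03, 0.029]]
scene yel [283 381  38  17 107] [ 0.859 -0.291  0.022] [[0.82, -0.325, 0.016], [0.881, -0.254, 0.029]]
scene yel [298 401  24  15 107] [ 0.904 -0.306  0.023] [[0.878, -0.326, 0.015], [0.924, -0.283, 0.032]]
scene blue [426 233  63  58 753] [0.858 0.291 0.027] [[0.788, 0.216, -0.0], [0.935, 0.327, 0.077]]
scene blue [ 233  253   77   79 1054] [ 0.593 -0.191  0.013] [[0.511, -0.306, 0.007], [0.643, -0.071, 0.018]]
scene blue [384 259  24  22 321] [0.787 0.081 0.132] [[0.757, 0.062, 0.116], [0.81, 0.11, 0.149]]
scene blue [253 276  19  18 157] [ 0.541 -0.201  0.014] [[0.526, -0.226, 0.009], [0.558, -0.175, 0.018]]
side red [235 137  55  51 455] [ 0.869 -0.335  0.058] [[0.788, -0.467, 0.001], [0.937, -0.231, 0.079]]
side red [287 144  13  19  61] [ 0.803 -0.447  0.057] [[0.786, -0.477, 0.009], [0.835, -0.386, 0.078]]
side red [311 284  14  14  72] [0.489 0.207 0.172] [[0.481, 0.184, 0.168], [0.498, 0.227, 0.175]]
side yel [259 242  29  22 258] [0.704 0.    0.023] [[0.665, -0.041, 0.017], [0.742, 0.038, 0.029]]
side yel [274 323  21  10 117] [0.546 0.295 0.11 ] [[0.52, 0.222, 0.01], [0.575, 0.31, 0.126]]
side blue [319 200  12  22 110] [ 0.626 -0.232  0.012] [[0.598, -0.282, 0.005], [0.645, -0.193, 0.019]]
side blue [338 201  12  22 122] [ 0.552 -0.255  0.012] [[0.535, -0.305, 0.006], [0.568, -0.216, 0.018]]
side blue [316 236  33  19 409] [ 0.545 -0.09   0.012] [[0.501, -0.123, 0.007], [0.595, -0.06, 0.018]]
side blue [222 238  23  19 293] [0.771 0.111 0.131] [[0.75, 0.087, 0.114], [0.799, 0.127, 0.147]]
side blue [145 275  69  46 526] [0.869 0.267 0.042] [[0.785, 0.219, -0.0], [0.936, 0.328, 0.078]]
```

View pics/c1.png

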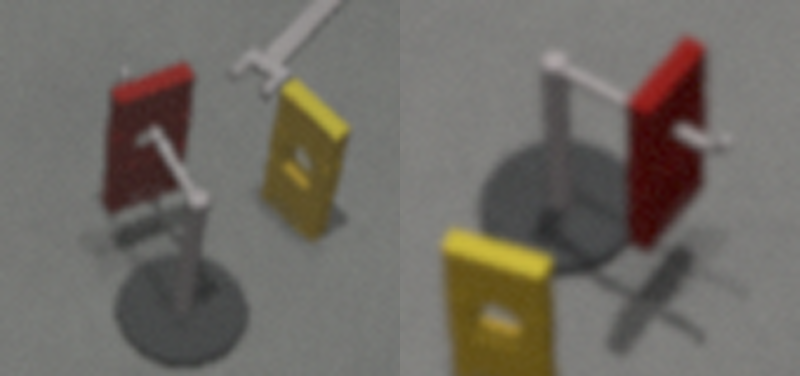

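View pics/c2.png

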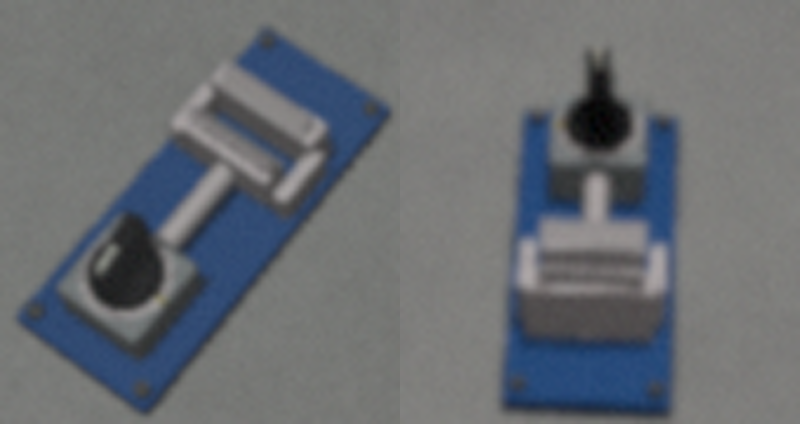

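Red hangs on the hook wire and yellow stands on its own foot on the bench, so red is the one. Next I'll get rough poses and the wrist camera's geometry in the tool frame.

```bash
cat >> h.py <<'E'
from scipy.spatial.transform import Rotation as Ro
def Rdown(zdir):
    # tool x down, tool z along horizontal angle zdir (rad)
    x=np.array([0,0,-1.]);z=np.array([np.cos(zdir),np.sin(zdir),0]);y=np.cross(z,x)
    return Ro.from_matrix(np.stack([x,y,z],1))
def row(p0,R0,p1,R1):
    s=R0.inv().apply(np.array(p1)-np.array(p0))/0.2
    w=(R0.inv()*R1).as_rotvec()/(2*np.pi)
    return np.r_[s,w].round(4)
E
python3 - <<'E'
from h import *
from rig import robot
s=robot.state();R=Ro.from_quat(s["tool_rot"])
print(R.as_matrix().round(3))
d=load("wrist0");T=np.linalg.inv(d["camera_from_world"])
print("cam in tool",R.inv().apply(T[:3,3]-s["tool_pos"]).round(4)); print((R.inv().as_matrix()@T[:3,:3]).round(3))
print("yaw z", np.arctan2(*R.as_matrix()[[1,0],2]))
a=load("scene0");b=load("side0")
P=[]
for d in(a,b):
    c=cloud(d);f=d["frame"].astype(int);B_,G,R_=f[...,0],f[...,1],f[...,2]
    m=(B_>70)&(R_<70)&(B_>G+25)&(c[...,2]<.02)&(c[...,2]>.004)&(c[...,0]>.45)&(c[...,0]<.7)&(c[...,1]<-.03)&(c[...,1]>-.35)
    p=c[m][:,:2].astype(np.float32); print(cv2.minAreaRect(p)); P.append(p)
    m=(R_>60)&(G<45)&(B_<50)&(c[...,2]>.03)&(c[...,0]>.4)&(c[...,0]<.6)&(c[...,1]<.3)&(c[...,1]>.1)
    p=c[m]; print("gauge",len(p),p.mean(0),np.percentile(p,[2,98],axis=0).round(3).tolist(),"rect",cv2.minAreaRect(p[:,:2].astype(np.float32)))
    t=p[p[:,2]>.166];print(" top",len(t),t.mean(0),cv2.minAreaRect(t[:,:2].astype(np.float32)))
    # post: tall non-red near
    m=(c[...,2]>.11)&(c[...,0]>.45)&(c[...,0]<.75)&(c[...,1]<.4)&(c[...,1]>.12)&~((R_>G+25))
    p=c[m]; print("hook",len(p)); 
    if len(p): print(np.c_[p[np.argsort(p[:,0])][::6]].round(3).tolist())
E
```

```text
[[-0.     0.971  0.237]
 [ 0.001  0.237 -0.971]
 [-1.     0.    -0.001]]
cam in tool [-0.1427  0.067  -0.0002]
[[ 0.    -0.266  0.964]
 [ 0.    -0.964 -0.266]
 [ 1.     0.001 -0.   ]]
yaw z -1.331035109790126
((0.572096586227417, -0.18733663856983185), (0.10205972194671631, 0.24741484224796295), 16.12294578552246)
gauge 248 [0.49494171 0.19346563 0.12828805] [[0.486, 0.173, 0.065], [0.503, 0.221, 0.173]] rect ((0.49309587478637695, 0.19823932647705078), (0.05503271147608757, 0.014428188093006611), 75.68331909179688)
 top 41 [0.49452152 0.19409883 0.17014311] ((0.49458441138267517, 0.1961239129304886), (0.0477512925863266, 0.008626946248114109), 73.73882293701172)
hook 241
[[0.455, 0.207, 0.14], [0.477, 0.177, 0.121], [0.48, 0.176, 0.155], [0.483, 0.176, 0.123], [0.492, 0.188, 0.128], [0.494, 0.188, 0.153], [0.495, 0.192, 0.137], [0.496, 0.195, 0.141], [0.497, 0.195, 0.131], [0.498, 0.202, 0.137], [0.501, 0.212, 0.127], [0.503, 0.223, 0.164], [0.504, 0.222, 0.127], [0.507, 0.194, 0.133], [0.516, 0.195, 0.131], [0.521, 0.191, 0.13], [0.525, 0.292, 0.121], [0.526, 0.295, 0.125], [0.527,
[... 1471 characters left out ...]
3, 0.299, 0.121], [0.535, 0.295, 0.12], [0.536, 0.189, 0.131], [0.538, 0.307, 0.118], [0.54, 0.194, 0.136], [0.541, 0.306, 0.119], [0.543, 0.307, 0.12], [0.544, 0.312, 0.117], [0.546, 0.186, 0.128], [0.547, 0.189, 0.128], [0.548, 0.186, 0.132], [0.55, 0.31, 0.112], [0.551, 0.305, 0.125], [0.552, 0.184, 0.131], [0.553, 0.301, 0.124], [0.554, 0.186, 0.137], [0.554, 0.298, 0.124], [0.555, 0.183, 0.137], [0.556, 0.301, 0.119], [0.558, 0.309, 0.119], [0.559, 0.189, 0.126], [0.559, 0.187, 0.116], [0.56, 0.183, 0.135], [0.561, 0.188, 0.133], [0.563, 0.192, 0.132], [0.563, 0.308, 0.124], [0.564, 0.189, 0.133], [0.566, 0.309, 0.124], [0.569, 0.309, 0.114], [0.57, 0.306, 0.122], [0.749, 0.377, 0.129]]
```

Both views agree roughly. The gauge is at about (0.492, 0.203), hook x points at about -14°, the fixture centre is at about (0.572, -0.184) and slot y points at about 106°. The depth maps of the two cameras differ by up to 1 cm in y, so I'll measure closer with the wrist camera. Moving above the fixture.

Call:
arm_command --rows '[0,0.45,-0.26,0,0,0,85,0,0.9,-0.52,0,0,0,85,0,0.9,-0.52,0,0,0,85,0,0.9,-0.52,0,0,0,85,0,0.9,-0.52,0,0,0,85]'

```text
clock: 0.78
tool_pos: [0.2993, -0.4628, 0.2314]
tool_rot: [0.436, 0.557, -0.436, 0.557]
ft_force: [-0.7, -0.5, -0.8]
finger_gap: 0.0847
```

Call:
arm_command --rows '[0,0.9,-0.52,0,0,0,85,0,0.9,-0.52,0,0,0,85,0,0.9,-0.52,0,0,0,85,0,0.9,-0.52,0,0,0,85]'

```text
clock: 1.27
tool_pos: [0.45, -0.3189, 0.2312]
tool_rot: [0.436, 0.556, -0.436, 0.557]
ft_force: [0.5, -1.2, -0.5]
finger_gap: 0.0852
```

Call:
arm_command --rows '[0,0.9,-0.52,-0.0067,0,0,85,0,0.9,-0.52,-0.0067,0,0,85,0,0.9,-0.52,-0.0067,0,0,85,0,0.9,-0.52,-0.0067,0,0,85,0,0.9,-0.52,-0.0067,0,0,85]'

```text
clock: 1.9
tool_pos: [0.5991, -0.1765, 0.2307]
tool_rot: [0.424, 0.566, -0.425, 0.565]
ft_force: [0.2, -0.0, 0.1]
finger_gap: 0.0851
```

Run:
```python
from h import *
from rig import robot, optics
s=robot.state();R=Ro.from_quat(s["tool_rot"]);print(s["clock"],s["tool_pos"],"yaw",np.degrees(np.arctan2(*R.as_matrix()[[1,0],2])),R.as_matrix().round(4)[2])
d=optics.get_image("wrist");cv2.imwrite("pics/w1.png",d["frame"]);pickle.dump(d,open("w1.pkl","wb"))
```

```text
1.9 [ 0.5990875  -0.17645294  0.23074238] yaw -73.82217917247897 [-1.e+00 -7.e-04 -1.e-04]
```

View pics/w1.png

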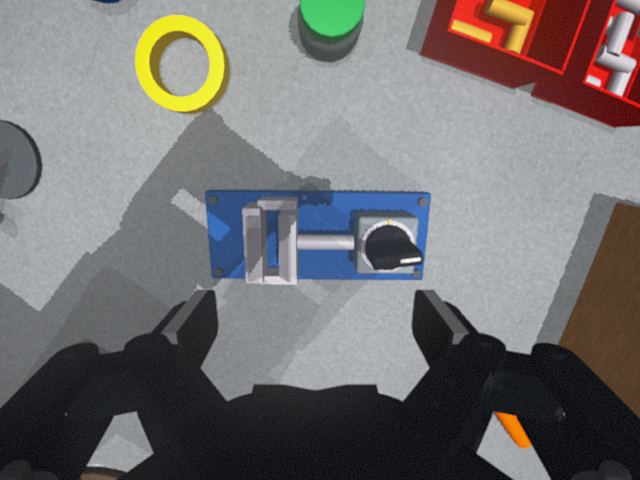

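The wrist view (w1) shows the base corners at about (207,191), (430,193), (424,279) and (213,279). The fixed jaw is at x≈245–262, the moving jaw at x≈278–297, the slot between them, and the knob at about (390,245) with its white line at (411,260). I'll take a second place for stereo, 100 mm to the left.

Call:
arm_command --rows '[0,0,-0.25,0,0,0,85,0,0,-0.5,0,0,0,85,0,0,-0.5,0,0,0,85,0,0,-0.5,0,0,0,85]'

```text
clock: 2.45
tool_pos: [0.5708, -0.0814, 0.2316]
tool_rot: [0.425, 0.565, -0.425, 0.565]
ft_force: [0.6, 0.2, -0.0]
finger_gap: 0.085
```

Run:
```python
from h import *
from rig import robot, optics
s=robot.state();R=Ro.from_quat(s["tool_rot"]);print(s["clock"],s["tool_pos"],"yaw",np.degrees(np.arctan2(*R.as_matrix()[[1,0],2])),abs(s["joint_vel"]).max())
d=optics.get_image("wrist");cv2.imwrite("pics/w2.png",d["frame"]);pickle.dump(d,open("w2.pkl","wb"))
crop(load("w1"),195,175,445,290,3.2,"w1c")
p=proj(d,[[.572,-.186,.012]])[0];print(p)
x=int(p[0]);crop(d,x-130,175,x+120,290,3.2,"w2c"); print(x-130)
```

```text
2.45 [ 0.57084784 -0.08141707  0.23164827] yaw -73.92885184243413 0.012259529302521412
[403.51691198 234.70864791]
273
```

View pics/w1c.png

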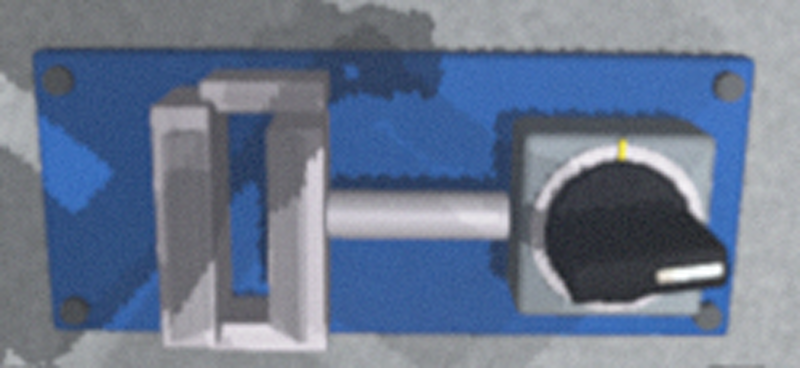

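View pics/w2c.png

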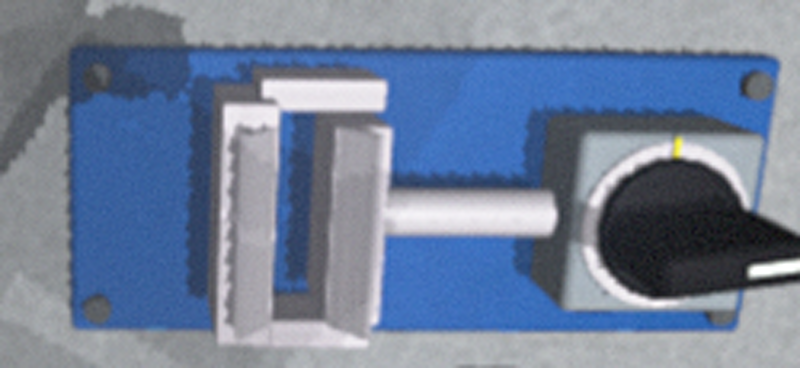

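View pics/w2.png

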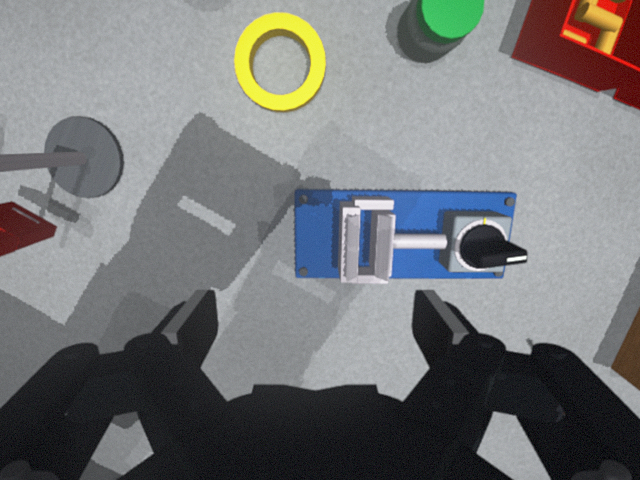

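Run:
```python
from h import *
a=load("w1");b=load("w2")
f=lambda p,o:(p[0]/3.2+o,p[1]/3.2+175)
pairs={"scrTL":((58,82),(97,77)),"scrTR":((729,86),(757,85)),"scrBL":((75,311),(97,309)),"scrBR":((708,316),(722,318)),
"fixflareTop":((212,108),(275,130)),"fixflareBot":((214,345),(270,340)),"movflareBot":((270,340),(328,326)),
"fixmidedge":((211,220),(274,225)),"movmidedge":((268,220),(330,220)),
"yelmark":((622,150),(678,147)),"flangeL":((535,220),(584,220)),"linestart":((657,278),(748,272)),
"housTL":((515,130),(582,130)),"housBL":((518,313),(562,308)),"cheekTR":((328,110),(386,110))}
T1=np.array(a["camera_from_world"])
o={}
for k,(p,q) in pairs.items():
    P,e=tri(a,f(p,195),b,f(q,273));o[k]=P;print(k,P.round(4),"gap",round(e,4))
print("base ctr",np.mean([o[k] for k in o if k[:3]=="scr"],0))
for i,j in(("scrTR","scrTL"),("scrBR","scrBL")):
    v=o[j]-o[i];print(np.degrees(np.arctan2(v[1],v[0])),np.linalg.norm(v))
for i,j in(("scrBL","scrTL"),("scrBR","scrTR")):
    v=o[j]-o[i];print(np.degrees(np.arctan2(v[1],v[0])),np.linalg.norm(v))
```

```text
scrTL [ 0.5793 -0.0661  0.0139] gap 0.001
scrTR [ 0.6418 -0.2874  0.0143] gap 0.0001
scrBL [ 0.4978 -0.0888  0.0127] gap 0.0003
scrBR [ 0.5597 -0.3109  0.0149] gap 0.0023
fixflareTop [ 0.5877 -0.1234  0.0449] gap 0.0076
fixflareBot [ 0.5186 -0.1427  0.0547] gap 0.0009
movflareBot [ 0.5277 -0.1592  0.0567] gap 0.0036
fixmidedge [ 0.5568 -0.1319  0.0517] gap 0.0023
movmidedge [ 0.5623 -0.149   0.0506] gap 0.0007
yelmark [ 0.6152 -0.2501  0.0474] gap 0.0003
flangeL [ 0.5838 -0.2323  0.042 ] gap 0.0009
linestart [ 0.59   -0.2591  0.0927] gap 0.0003
housTL [ 0.6124 -0.2147  0.0534] gap 0.0006
housBL [ 0.5528 -0.2365  0.0437] gap 0.0004
cheekTR [ 0.5994 -0.1579  0.0379] gap 0.0006
base ctr [ 0.56963843 -0.18829448  0.01394524]
105.76846611446719 0.2299770358150269
105.57303389755455 0.2305492173999942
15.54993502763759 0.0845416286246433
15.928729310345162 0.08532074858888675
```

The triangulation agrees with the sheet: gap 18.0 mm, lead-in edge at z≈0.052, base top at about 0.014, screws on a consistent rectangle. That puts slot x at 15.7°, the slot at about (0.556, -0.140) and the knob axis at about (0.589, -0.257), with the knob top at about 0.093. Now to the gauge.

Call:
arm_command --rows '[-0.12,0.01,-0.3,-0.028,0,0,85,-0.24,0.01,-0.6,-0.056,0,0,85,-0.24,0.01,-0.95,-0.084,0,0,85,-0.24,0.01,-0.95,-0.112,0,0,85,-0.24,0.01,-0.95,-0.14,0,0,85,-0.24,0.01,-0.95,-0.1655,0,0,85,-0.24,0.01,-0.95,-0.1655,0,0,85]'

```text
clock: 3.38
tool_pos: [0.5206, 0.1022, 0.2792]
tool_rot: [0.089, 0.702, -0.089, 0.702]
ft_force: [0.1, -0.3, -0.2]
finger_gap: 0.085
```

Run:
```python
from h import *
from rig import robot
s=robot.state();R=Ro.from_quat(s["tool_rot"]);print(s["clock"],s["tool_pos"],"yaw",np.degrees(np.arctan2(*R.as_matrix()[[1,0],2])))
print(row(s["tool_pos"],R,[.492,.165,.28],Rdown(np.radians(-14.3))))
print(row(s["tool_pos"],R,[.492,.225,.28],Rdown(np.radians(-14.3))))
```

```text
3.375 [0.52064104 0.10215045 0.27916974] yaw -14.42252557104224
[-0.0042  0.2687 -0.217  -0.0003  0.      0.    ]
[-4.300e-03  5.592e-01 -2.917e-01 -3.000e-04  0.000e+00  0.000e+00]
```

Call:
arm_command --rows '[0,0.25,-0.1,0,0,0,85,0,0.25,-0.1,0,0,0,85,0,0.25,-0.1,0,0,0,85]'

```text
clock: 3.75
tool_pos: [0.5133, 0.1561, 0.2792]
tool_rot: [0.089, 0.702, -0.089, 0.702]
ft_force: [0.5, 0.1, -0.2]
finger_gap: 0.085
```

Run:
```python
from h import *
from rig import robot, optics
s=robot.state();R=Ro.from_quat(s["tool_rot"]);print(s["clock"],s["tool_pos"],abs(s["joint_vel"]).max())
d=optics.get_image("wrist");cv2.imwrite("pics/w3.png",d["frame"]);pickle.dump(d,open("w3.pkl","wb"))
```

```text
3.75 [0.51333925 0.15608065 0.27915227] 0.015112765927364366
```

Call:
arm_command --rows '[0,0.1,-0.3,0,0,0,85,0,0.25,-0.3,0,0,0,85,0,0.25,-0.3,0,0,0,85,0,0.25,-0.3,0,0,0,85]'

```text
clock: 4.3
tool_pos: [0.4676, 0.219, 0.2791]
tool_rot: [0.088, 0.702, -0.088, 0.702]
ft_force: [0.3, 0.2, -0.8]
finger_gap: 0.0851
```

Run:
```python
from h import *
from rig import robot, optics
s=robot.state();R=Ro.from_quat(s["tool_rot"]);print(s["clock"],s["tool_pos"],abs(s["joint_vel"]).max(),"yaw",np.degrees(np.arctan2(*R.as_matrix()[[1,0],2])))
d=optics.get_image("wrist");cv2.imwrite("pics/w4.png",d["frame"]);pickle.dump(d,open("w4.pkl","wb"))
```

```text
4.3 [0.46757459 0.21897075 0.27913477] 0.006286018075807336 yaw -14.347740721659
```

View pics/w3.png

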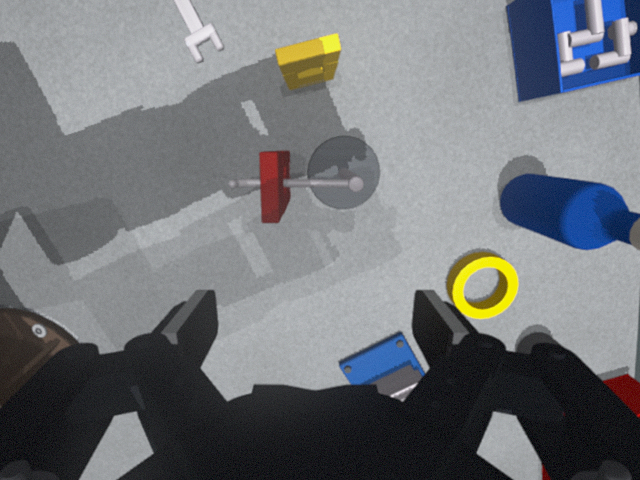

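View pics/w4.png

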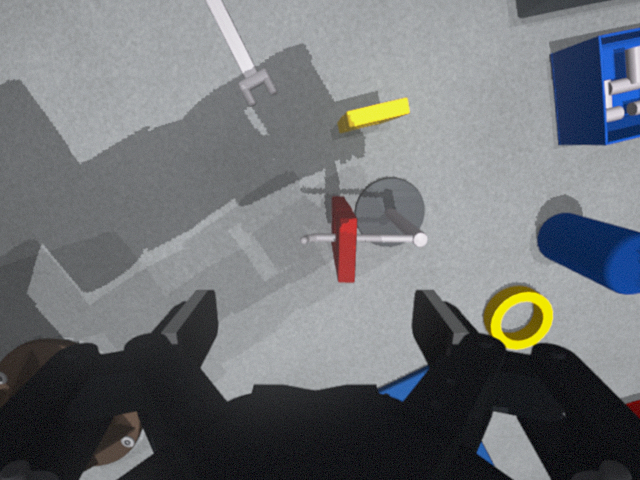

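Run:
```python
from h import *
crop(load("w3"),220,140,390,230,4.7,"w3c")
crop(load("w4"),295,185,435,290,5.5,"w4c")
```

```text
(no output)
```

View pics/w3c.png

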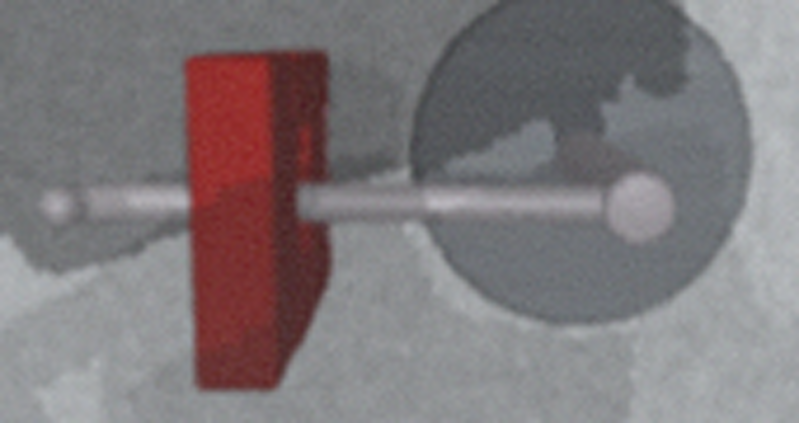

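View pics/w4c.png

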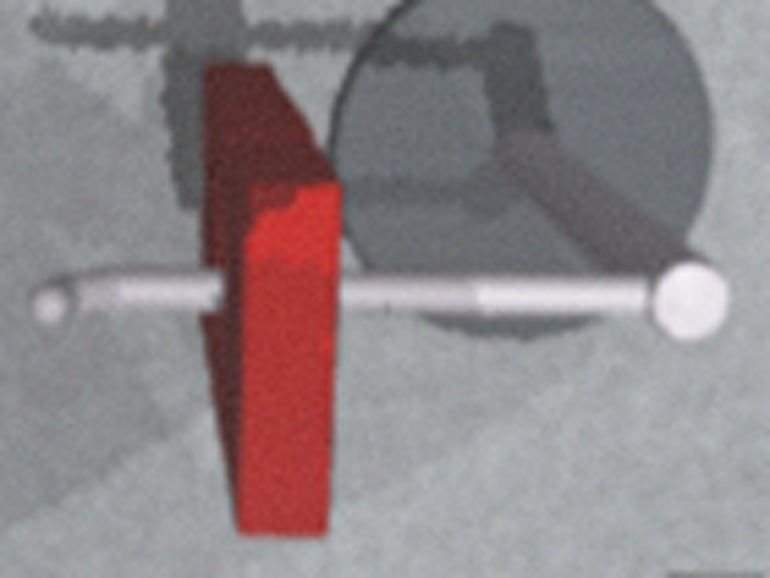

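Run:
```python
from h import *
from rig import robot
a=load("w3");b=load("w4")
pairs={"FL":((188,60),(248,185)),"FR":((271,55),(340,181)),"NL":((197,388),(240,533)),"NR":((277,388),(328,535)),"tip":((60,205),(52,303)),"post":((641,207),(690,300))}
o={}
for k,(p,q) in pairs.items():
    P,e=tri(a,(p[0]/4.7+220,p[1]/4.7+140),b,(q[0]/5.5+295,q[1]/5.5+185));o[k]=P;print(k,P.round(4),"gap",round(e,4))
c=np.mean([o[k] for k in("FL","FR","NL","NR")],0);print("top ctr",c)
v=(o["FL"]+o["FR"]-o["NL"]-o["NR"])/2;print("width",np.linalg.norm(v),"dir",np.degrees(np.arctan2(v[1],v[0])))
v=(o["FR"]+o["NR"]-o["FL"]-o["NL"])/2;print("thick",np.linalg.norm(v),"dir",np.degrees(np.arctan2(v[1],v[0])))
v=o["post"]-o["tip"];print("wire",np.linalg.norm(v),"dir",np.degrees(np.arctan2(v[1],v[0])))
```

```text
FL [0.4899 0.228  0.1706] gap 0.0001
FR [0.5027 0.2254 0.1705] gap 0.0002
NL [0.4767 0.1775 0.1721] gap 0.0004
NR [0.4893 0.1742 0.1723] gap 0.0
tip [0.4558 0.2104 0.1414] gap 0.0001
post [0.5572 0.183  0.1338] gap 0.0001
top ctr [0.48965797 0.20129566 0.17134691]
width 0.05259974121645146 dir 75.35395763430908
thick 0.013041333071214307 dir -13.187694777590576
wire 0.10527106257198043 dir -15.145483654666103
```

Everything checks: top face 53×13 mm, top at z=0.171 (so wire at about 0.132), tip at 0.141, post about 75 mm behind. I'll approach above with the fingers open 50 mm, then descend.

Run:
```python
from h import *
from rig import robot
s=robot.state();R=Ro.from_quat(s["tool_rot"])
g=Rdown(np.radians(-14.7))
for z in(.21,.143): print(row(s["tool_pos"],R,[.4897,.2013,z],g))
```

```text
[ 3.458e-01 -5.760e-02  1.290e-01  1.000e-03 -0.000e+00  1.000e-04]
[ 6.808e-01 -5.750e-02  1.291e-01  1.000e-03 -0.000e+00  1.000e-04]
```

Call:
arm_command --rows '[0.2,-0.058,0.129,0.001,0,0,50,0.345,-0.058,0.129,0.001,0,0,50,0.345,-0.058,0.129,0.001,0,0,50,0.45,-0.058,0.129,0.001,0,0,50,0.56,-0.058,0.129,0.001,0,0,50,0.68,-0.058,0.129,0.001,0,0,50,0.68,-0.058,0.129,0.001,0,0,50]'

```text
clock: 5.22
tool_pos: [0.4894, 0.202, 0.1434]
tool_rot: [0.09, 0.702, -0.09, 0.701]
ft_force: [-0.4, -0.6, 0.3]
finger_gap: 0.0498
```

Run:
```python
from h import *
from rig import robot, optics
s=robot.state();print(s["clock"],s["tool_pos"],s["ft_force"],s["finger_gap"])
a=optics.get_image("wrist")
b=optics.get_image("side")
A=cv2.resize(a["frame"][200:480,120:520],(570,400));B=cv2.resize(b["frame"][255:355,275:345],(280,400),interpolation=cv2.INTER_CUBIC)
cv2.imwrite("pics/p5.png",np.hstack([A[:,:520],B]))
```

```text
5.225 [0.48936901 0.20204213 0.14340473] [-0.37568129 -0.60987052  0.25299483] 0.04978388621705614
```

View pics/p5.png

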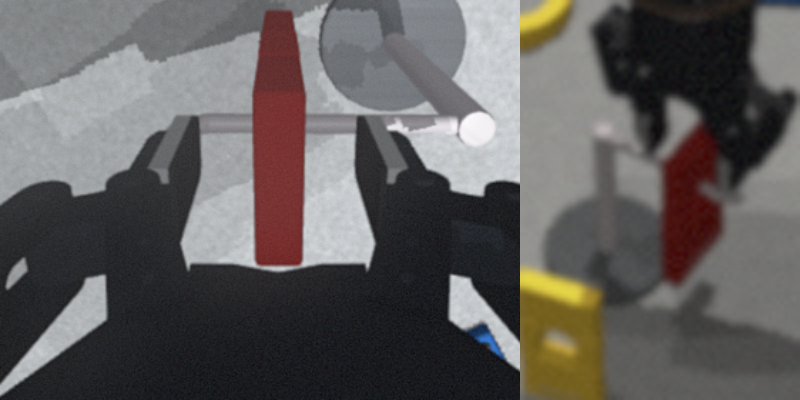

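The gauge is midway between the pads (crop x≈278, pads at 200 and 358), with the wire below them. Closing.

Call:
arm_command --rows '[0,0,0,0,0,0,10,0,0,0,0,0,0,10,0,0,0,0,0,0,10,0,0,0,0,0,0,10,0,0,0,0,0,0,10]' --squeeze 50

```text
clock: 5.95
tool_pos: [0.4896, 0.2024, 0.1441]
tool_rot: [0.09, 0.701, -0.09, 0.702]
ft_force: [-1.4, 0.0, 6.0]
finger_gap: 0.0132
```

Call:
arm_command --rows '[-0.03,0,0,0,0,0,10,-0.06,0,0,0,0,0,10,-0.09,0,0,0,0,0,10,-0.09,0,0,0,0,0,10]'

```text
clock: 6.45
tool_pos: [0.4896, 0.2024, 0.1618]
tool_rot: [0.09, 0.701, -0.09, 0.702]
ft_force: [0.2, 0.2, -2.8]
finger_gap: 0.0131
```

Run:
```python
from h import *
from rig import robot, optics
s=robot.state();print(s["clock"],s["tool_pos"],s["ft_force"],s["finger_gap"])
a=optics.get_image("wrist")
b=optics.get_image("side")
A=cv2.resize(a["frame"][200:480,120:520],(570,400));B=cv2.resize(b["frame"][255:355,275:345],(280,400),interpolation=cv2.INTER_CUBIC)
cv2.imwrite("pics/p6.png",np.hstack([A[:,:520],B]))
```

```text
6.45 [0.48960202 0.20236327 0.1617673 ] [ 0.24437326  0.19189735 -2.75694394] 0.013143332421884422
```

View pics/p6.png

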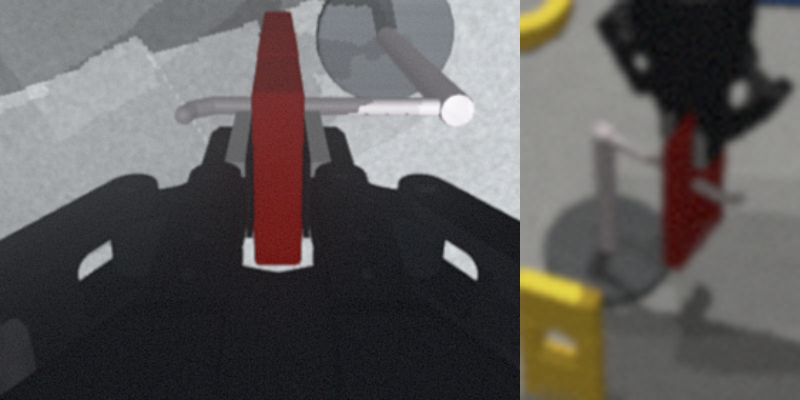

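Gauge lifted (force -2.8 N, about its weight) and held. The wire now passes mid-window. Moving off along the hook's -x by 64 mm.

Call:
arm_command --rows '[0,0,-0.1,0,0,0,10,0,0,-0.2,0,0,0,10,0,0,-0.32,0,0,0,10,0,0,-0.32,0,0,0,10,0,0,-0.32,0,0,0,10]'

```text
clock: 7.18
tool_pos: [0.4274, 0.2188, 0.1615]
tool_rot: [0.09, 0.701, -0.09, 0.702]
ft_force: [-0.7, 0.2, -2.5]
finger_gap: 0.0133
```

Run:
```python
from h import *
from rig import robot, optics
s=robot.state();print(s["clock"],s["tool_pos"],s["ft_force"],s["finger_gap"])
a=optics.get_image("wrist");pickle.dump(a,open("w7.pkl","wb"))
b=optics.get_image("side")
A=cv2.resize(a["frame"][200:480,120:520],(570,400));B=cv2.resize(b["frame"][255:355,285:355],(280,400),interpolation=cv2.INTER_CUBIC)
cv2.imwrite("pics/p7.png",np.hstack([A[:,:520],B]))
```

```text
7.175 [0.42743693 0.21875754 0.16147933] [-0.66474445  0.1983682  -2.46551516] 0.01329750065974047
```

View pics/p7.png

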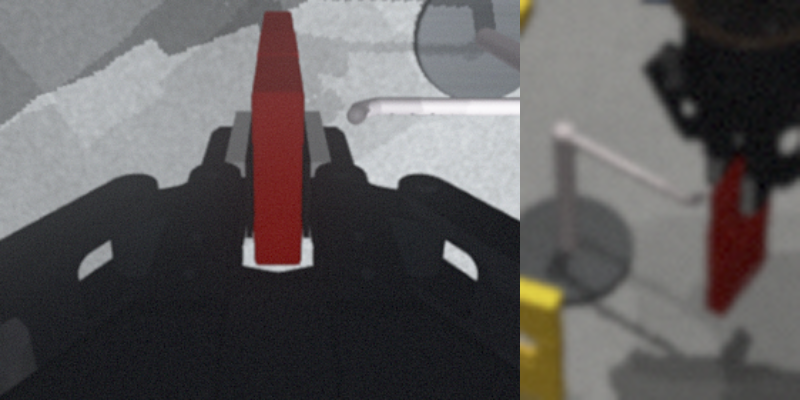

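Clear of the hook, with the tip at crop (358,113) fully free. Raise first, then carry over and turn towards the slot.

Call:
arm_command --rows '[-0.25,0,0,0,0,0,10,-0.5,0,0,0,0,0,10,-0.5,0,0,0,0,0,10,-0.5,-0.2,0.13,0.02,0,0,10,-0.5,-0.4,0.27,0.045,0,0,10,-0.5,-0.65,0.43,0.07,0,0,10,-0.5,-0.9,0.6,0.095,0,0,10,-0.5,-0.9,0.6,0.12,0,0,10,-0.5,-0.9,0.6,0.145,0,0,10,-0.5,-0.9,0.6,0.1656,0,0,10,-0.5,-0.9,0.6,0.1656,0,0,10]'

```text
clock: 8.65
tool_pos: [0.4979, 0.0138, 0.26]
tool_rot: [0.426, 0.564, -0.427, 0.563]
ft_force: [-0.1, -0.5, -3.3]
finger_gap: 0.0128
```

Run:
```python
from h import *
from rig import robot, optics
s=robot.state();R=Ro.from_quat(s["tool_rot"]);print(s["clock"],s["tool_pos"],s["ft_force"],s["finger_gap"],"yaw",np.degrees(np.arctan2(*R.as_matrix()[[1,0],2])))
yv=np.array([.9627,.2706,0])
print(row(s["tool_pos"],R,np.array([.556,-.14,.26])+.001*yv,Rdown(np.radians(-74.3))))
```

```text
8.65 [0.49790758 0.01380943 0.26002402] [-0.14524645 -0.53916336 -3.34947694] 0.012812581014303815 yaw -74.22026309126548
[-5.000e-04  7.540e-02  8.191e-01  2.000e-04 -1.000e-04  3.000e-04]
```

Call:
arm_command --rows '[0,0.03,0.2,0,0,0,10,0,0.05,0.45,0,0,0,10,0,0.075,0.7,0,0,0,10,0.1,0.075,0.82,0,0,0,10,0.3,0.075,0.82,0,0,0,10,0.35,0.075,0.82,0,0,0,10,0.35,0.075,0.82,0,0,0,10]'

```text
clock: 9.52
tool_pos: [0.5569, -0.1393, 0.1908]
tool_rot: [0.426, 0.565, -0.426, 0.564]
ft_force: [0.6, -0.1, -1.9]
finger_gap: 0.0131
```

Run:
```python
from h import *
from rig import robot, optics
s=robot.state();R=Ro.from_quat(s["tool_rot"]);print(s["clock"],s["tool_pos"],s["ft_force"],s["finger_gap"],"yaw",np.degrees(np.arctan2(*R.as_matrix()[[1,0],2])),abs(s["joint_vel"]).max())
d=optics.get_image("wrist");cv2.imwrite("pics/w8.png",d["frame"]);pickle.dump(d,open("w8.pkl","wb"))
e=optics.get_image("side");pickle.dump(e,open("s8.pkl","wb"));f=optics.get_image("scene");pickle.dump(f,open("c8.pkl","wb"))
crop(d,230,100,430,340,2.5,"w8c")
A=cv2.resize(e["frame"][140:260,290:380],(390,520),interpolation=cv2.INTER_CUBIC);B=cv2.resize(f["frame"][220:340,225:315],(390,520),interpolation=cv2.INTER_CUBIC)
cv2.imwrite("pics/s8.png",np.hstack([A,B]))
```

```text
9.525 [ 0.55694922 -0.13925283  0.19084153] [ 0.64715316 -0.11340844 -1.8715531 ] 0.013073472271863177 yaw -74.16025839516858 0.029513995817702702
```

View pics/w8c.png

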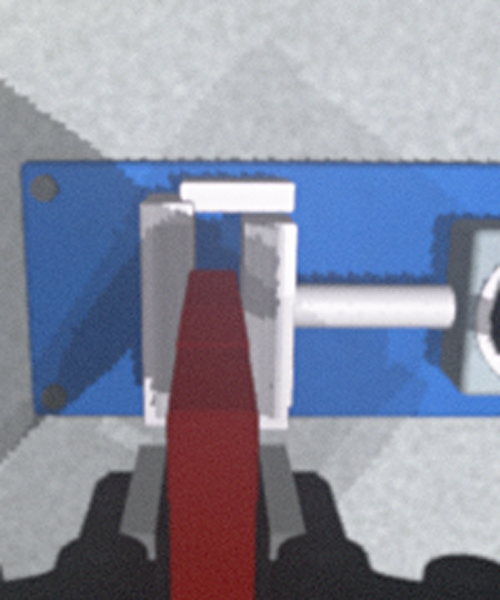

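View pics/s8.png

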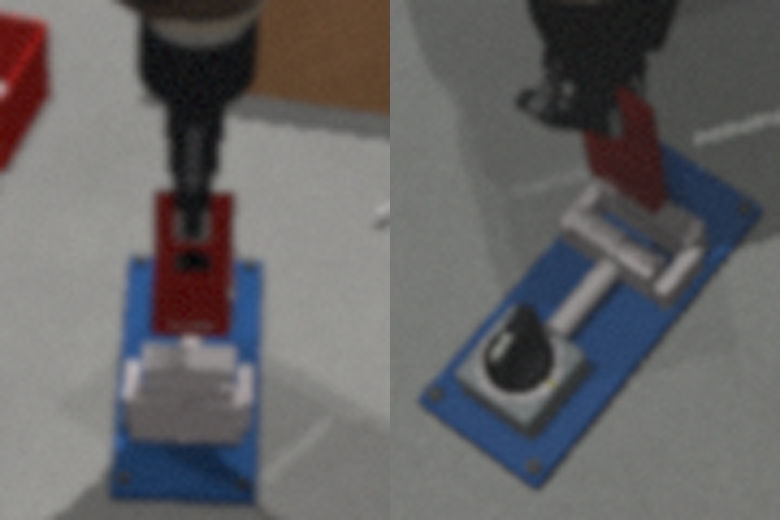

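Run:
```python
from h import *
d=load("w8");crop(d,275,165,360,285,6,"w8d")
# expected lines at z=.052 for slot frame
xs=np.array([.9627,.2706,0]);ys=np.array([-.2706,.9627,0]);S=np.array([.5559,-.1397,0])
for nm,y in(("fixed",.00725),("mov",-.01075)):
    for x in(.036,0): 
        for z in (.052,.012): print(nm,x,z,((proj(d,S+xs*x+ys*y+[0,0,z])[0]-[275,165])*6).round(0))
T=Ro.from_quat([0.426,.565,-.426,.564]).as_matrix();t=np.array([.55695,-.13925,.1908])
for dy in(.026,-.028):
  for dz in(-.007,.007): print("gauge bottom",dy,dz,((proj(d,t+T@[.0948,dy,dz])[0]-[275,165])*6).round(0))
```

```text
fixed 0.036 0.052 [190. 131.]
fixed 0.036 0.012 [196. 102.]
fixed 0 0.052 [191. 379.]
fixed 0 0.012 [197. 322.]
mov 0.036 0.052 [318. 131.]
mov 0.036 0.012 [308. 102.]
mov 0 0.052 [315. 379.]
mov 0 0.012 [306. 322.]
gauge bottom 0.026 -0.007 [181. 247.]
gauge bottom 0.026 0.007 [297. 247.]
gauge bottom -0.028 -0.007 [184. 665.]
gauge bottom -0.028 0.007 [294. 665.]
```

View pics/w8d.png

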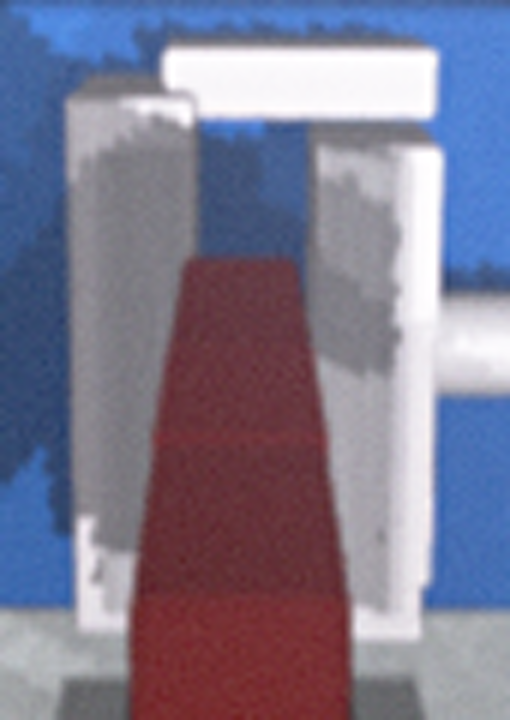

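The gauge sits about 2 mm too close to the fixed jaw: gap mid is at crop x≈254.5 and the gauge foot's centre at 241, at different depths. I'll shift +2 mm along tool z to centre it in the gap, then lower it gently.

Call:
arm_command --rows '[0.05,0.005,0.01,0,0,0,10,0.1,0.005,0.01,0,0,0,10,0.15,0.005,0.01,0,0,0,10,0.2,0.005,0.01,0,0,0,10,0.2,0.005,0.01,0,0,0,10]'

```text
clock: 10.3
tool_pos: [0.5583, -0.1413, 0.1503]
tool_rot: [0.427, 0.564, -0.427, 0.563]
ft_force: [-0.7, -0.2, -2.4]
finger_gap: 0.0131
```

Run:
```python
from h import *
from rig import robot, optics
s=robot.state();R=Ro.from_quat(s["tool_rot"]);print(s["clock"],s["tool_pos"],s["ft_force"],s["finger_gap"],"yaw",np.degrees(np.arctan2(*R.as_matrix()[[1,0],2])))
d=optics.get_image("wrist");pickle.dump(d,open("w9.pkl","wb"))
crop(d,260,150,380,290,5,"w9")
```

```text
10.3 [ 0.55827194 -0.14127154  0.15029143] [-0.69692449 -0.18475627 -2.444256  ] 0.013071770252344456 yaw -74.24834272843617
```

View pics/w9.png

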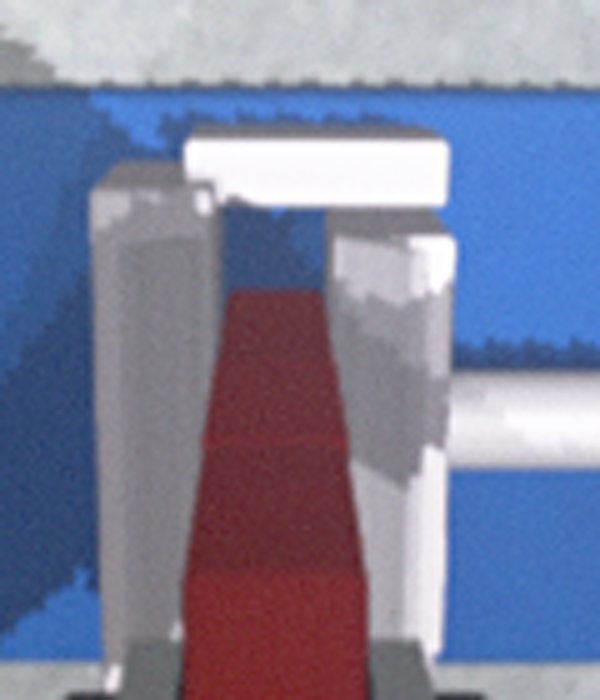

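The foot (crop x 228–325) is centred in the gap (about 220–331), entering the lead-ins. Continuing down.

Call:
arm_command --rows '[0.04,0,0,0,0,0,10,0.08,0,0,0,0,0,10,0.12,0,0,0,0,0,10,0.16,0,0,0,0,0,10,0.19,0,0,0,0,0,10,0.19,0,0,0,0,0,10]'

```text
clock: 11.1
tool_pos: [0.5585, -0.1414, 0.1128]
tool_rot: [0.427, 0.564, -0.427, 0.564]
ft_force: [-0.7, 0.2, -2.7]
finger_gap: 0.0133
```

Call:
arm_command --rows '[0.01,0,0,0,0,0,10,0.015,0,0,0,0,0,10,0.015,0,0,0,0,0,10]'

```text
clock: 11.48
tool_pos: [0.5586, -0.1414, 0.1104]
tool_rot: [0.427, 0.564, -0.427, 0.564]
ft_force: [-0.0, 0.7, -2.7]
finger_gap: 0.0132
```

Call:
arm_command --rows '[0.01,0,0,0,0,0,10,0.01,0,0,0,0,0,10]'

```text
clock: 11.72
tool_pos: [0.5585, -0.1414, 0.1082]
tool_rot: [0.427, 0.564, -0.427, 0.564]
ft_force: [-0.2, -0.2, -2.0]
finger_gap: 0.013
```

Call:
arm_command --rows '[0.01,0,0,0,0,0,10,0.01,0,0,0,0,0,10]'

```text
clock: 11.98
tool_pos: [0.5587, -0.1414, 0.1063]
tool_rot: [0.427, 0.564, -0.427, 0.564]
ft_force: [0.1, -0.7, -2.2]
finger_gap: 0.0132
```

Call:
arm_command --rows '[0.0075,0,0,0,0,0,10,0.0075,0,0,0,0,0,10]'

```text
clock: 12.22
tool_pos: [0.5589, -0.1415, 0.1063]
tool_rot: [0.427, 0.563, -0.427, 0.564]
ft_force: [-3.9, 0.9, 14.4]
finger_gap: 0.0133
```

Run:
```python
from h import *
from rig import robot, optics
s=robot.state();print(s["clock"],s["tool_pos"],s["ft_force"],s["torque"])
d=optics.get_image("wrist");pickle.dump(d,open("w10.pkl","wb"))
e=optics.get_image("side");f=optics.get_image("scene")
pickle.dump(e,open("s10.pkl","wb"));pickle.dump(f,open("c10.pkl","wb"))
A=cv2.resize(d["frame"][150:290,260:380],(450,525),interpolation=cv2.INTER_CUBIC)
B=cv2.resize(e["frame"][165:255,310:360],(290,525),interpolation=cv2.INTER_CUBIC)
cv2.imwrite("pics/w10.png",np.hstack([A,B]))
```

```text
12.225 [ 0.55889716 -0.14153975  0.10625001] [-3.85907802  0.91581226 14.38956874] [0.2232992  0.7865964  0.00265051]
```

View pics/w10.png

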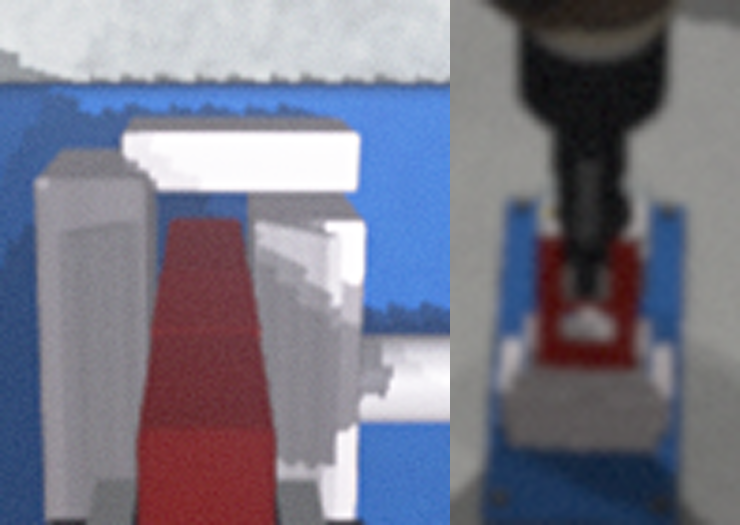

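Contact at TCP z=0.1063 with 14 N up, exactly where the floor was predicted (0.107). I'll relieve the push, open and look.

Call:
arm_command --rows '[-0.0065,0,0,0,0,0,10,-0.0065,0,0,0,0,0,10,-0.0065,0,0,0,0,0,24,-0.0065,0,0,0,0,0,40,-0.0065,0,0,0,0,0,40,-0.0065,0,0,0,0,0,40]'

```text
clock: 13.12
tool_pos: [0.5586, -0.1414, 0.106]
tool_rot: [0.427, 0.564, -0.427, 0.564]
ft_force: [0.3, 0.5, -0.2]
finger_gap: 0.0399
```

Run:
```python
from h import *
from rig import robot, optics
s=robot.state();print(s["clock"],s["tool_pos"],s["ft_force"],s["finger_gap"])
d=optics.get_image("wrist")
e=optics.get_image("side")
A=cv2.resize(d["frame"][150:350,230:400],(450,525),interpolation=cv2.INTER_CUBIC)
B=cv2.resize(e["frame"][165:255,310:360],(290,525),interpolation=cv2.INTER_CUBIC)
cv2.imwrite("pics/w11.png",np.hstack([A,B]))
```

```text
13.125 [ 0.55862213 -0.14138731  0.10602335] [ 0.32509407  0.45798435 -0.24031464] 0.03985912685279827
```

View pics/w11.png

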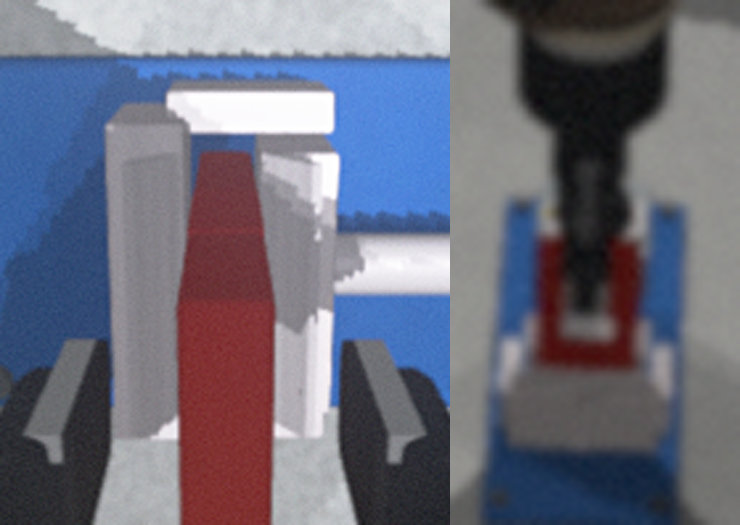

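The gauge is released and standing. Rising straight up, then moving over the knob to measure it.

Call:
arm_command --rows '[-0.12,0,0,0,0,0,40,-0.3,0,0,0,0,0,40,-0.5,0,0,0,0,0,40,-0.5,0,0.2,0,0,0,60,-0.5,-0.01,0.45,0,0,0,60,-0.5,-0.01,0.6,0,0,0,60,-0.5,-0.01,0.6,0,0,0,60]'

```text
clock: 14.1
tool_pos: [0.5892, -0.2592, 0.2056]
tool_rot: [0.427, 0.563, -0.427, 0.563]
ft_force: [-0.3, 0.5, -0.0]
finger_gap: 0.0601
```

Run:
```python
from h import *
from rig import robot, optics
s=robot.state();R=Ro.from_quat(s["tool_rot"]);print(s["clock"],s["tool_pos"],s["ft_force"],s["finger_gap"],"yaw",np.degrees(np.arctan2(*R.as_matrix()[[1,0],2])))
d=optics.get_image("wrist");pickle.dump(d,open("w12.pkl","wb"));cv2.imwrite("pics/w12.png",d["frame"])
crop(d,160,130,420,320,3,"w12c")
```

```text
14.1 [ 0.58924989 -0.25916032  0.20559713] [-0.27582526  0.48498118 -0.0174467 ] 0.06007748507011776 yaw -74.367422408515
```

View pics/w12c.png

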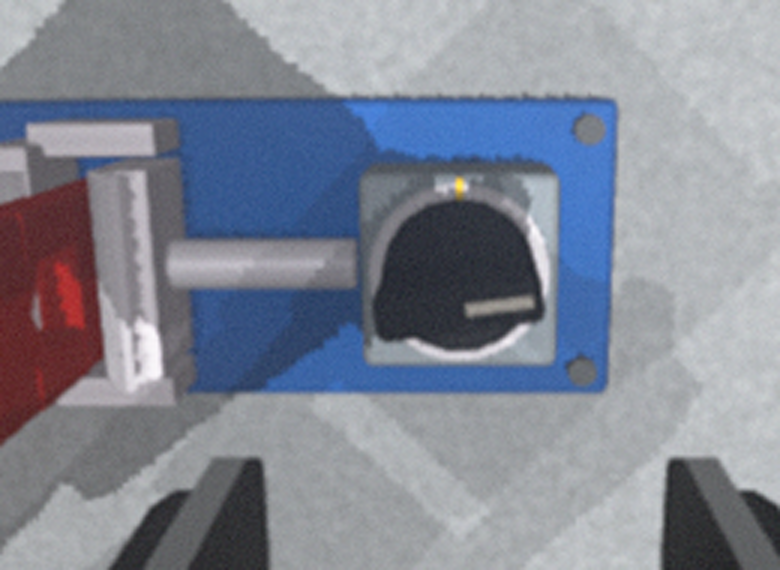

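```bash
python3 - <<'E'
from h import *
d=load("w12");a=load("w1");b=load("w2")
f=lambda P:((proj(d,P)[0]-[160,130])*3).round(0)
K0=np.array([.589,-.2571])
for z in(.042,.047,.054,.093): print("axis at z",z,f([*K0,z]))
# line endpoints triangulate w1-w12
for p1,p12 in(((657,278),(468,310)),((722,270),(534,300))):
    P,e=tri(a,(p1[0]/3.2+195,p1[1]/3.2+175),d,(p12[0]/3+160,p12[1]/3+130));print("line",P.round(4),round(e,4))
P,e=tri(a,(657/3.2+195,278/3.2+175),b,(748/3.2+273,272/3.2+175));print(P,e)
# at plane z
def onz(d,uv,z):
    o,v=ray(d,uv);return o+v[0]*(z-o[2])/v[0][2]
for z in(.09,.093,.096):
    q=[onz(d,(x/3+160,y/3+130),z) for x,y in((468,310),(534,300),(378,322),(543,305))]
    v=q[1]-q[0];print(z,[i.round(4) for i in q],np.degrees(np.arctan2(v[1],v[0])),np.linalg.norm(v))
print("ring ctr",onz(d,(460/3+160,271/3+130),.047))
c=cloud(d); 
m=np.zeros(c.shape[:2],bool);m[190:245,284:345]=True
fr=d["frame"].astype(int).sum(2)
m&=(fr<150)&(d["z_map"]>0)
p=c[m];print(np.percentile(p[:,2],[5,25,50,75,95]))
t=p[p[:,2]>np.percentile(p[:,2],95)-.01];print(len(t),t.mean(0),cv2.minAreaRect(t[:,:2].astype(np.float32)))
E
python3 - <<'E'
import sys;sys.path.insert(0,'.')
import os;os.chdir('.')
from h import *
crop(load("w12"),275,180,355,260,8,"w12k")
E
```

```text
axis at z 0.042 [458. 272.]
axis at z 0.047 [458. 276.]
axis at z 0.054 [458. 281.]
axis at z 0.093 [457. 313.]
line [ 0.5897 -0.2599  0.0907] 0.0007
line [ 0.5977 -0.2757  0.0935] 0.0007
[ 0.59002225 -0.25909793  0.09269633] 0.0003208640532611574
0.09 [array([ 0.5899, -0.2599,  0.09  ]), array([ 0.5973, -0.2762,  0.09  ]), array([ 0.5801, -0.2375,  0.09  ]), array([ 0.5966, -0.2789,  0.09  ])] -65.44391009654791 0.017859374662277248
0.093 [array([ 0.5906, -0.2597,  0.093 ]), array([ 0.598 , -0.2758,  0.093 ]), array([ 0.581 , -0.2376,  0.093 ]), array([ 0.5973, -0.2785,  0.093 ])] -65.443910096548 0.017651995575876708
0.096 [array([ 0.5914, -0.2595,  0.096 ]), array([ 0.5986, -0.2754,  0.096 ]), array([ 0.5819, -0.2376,  0.096 ]), array([ 0.598, -0.278,  0.096])] -65.44391009654811 0.017444616489476164
ring ctr [ 0.59058355 -0.25735597  0.047     ]
[0.05260918 0.05689894 0.08312015 0.09150163 0.09261521]
365 [ 0.58937616 -0.24957404  0.09068169] ((0.5901710391044617, -0.25668928027153015), (0.014381658285856247, 0.04344959184527397), 23.53797721862793)
```

View pics/w12k.png

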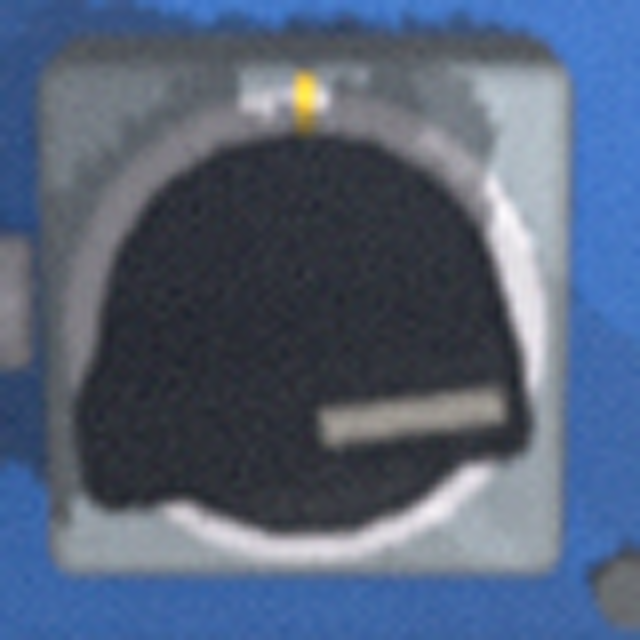

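Knob: axis at about (0.590, -0.257), top at about 0.0925, bar direction about -66° (line end at crop (505,400) in the enlarged view). The jaw pinch direction is 24°, which leaves room in joint 6 for the turn. Turning the tool above the knob.

Run:
```python
from h import *
from rig import robot
s=robot.state();R=Ro.from_quat(s["tool_rot"])
for z in(.17,.061): print(row(s["tool_pos"],R,[.590,-.257,z],Rdown(np.radians(24))))
```

```text
[ 1.783e-01  6.100e-03 -2.500e-03 -2.731e-01 -1.000e-04 -0.000e+00]
[ 7.233e-01  6.400e-03 -2.200e-03 -2.731e-01 -1.000e-04 -0.000e+00]
```

Call:
arm_command --rows '[0,0.006,-0.002,-0.028,0,0,45,0,0.006,-0.002,-0.056,0,0,45,0,0.006,-0.002,-0.084,0,0,45,0,0.006,-0.002,-0.112,0,0,45,0,0.006,-0.002,-0.14,0,0,45,0,0.006,-0.002,-0.168,0,0,45,0,0.006,-0.002,-0.196,0,0,45,0.06,0.006,-0.002,-0.224,0,0,45,0.12,0.006,-0.002,-0.252,0,0,45,0.18,0.006,-0.002,-0.273,0,0,45,0.3,0.006,-0.002,-0.273,0,0,45,0.3,0.006,-0.002,-0.273,0,0,45,0.3,0.006,-0.002,-0.273,0,0,45]'

```text
clock: 15.78
tool_pos: [0.5906, -0.2562, 0.147]
tool_rot: [-0.148, 0.691, 0.147, 0.692]
ft_force: [-0.7, -0.8, 1.0]
finger_gap: 0.0451
```

Run:
```python
from h import *
from rig import robot, optics
s=robot.state();R=Ro.from_quat(s["tool_rot"]);print(s["clock"],s["tool_pos"],s["ft_force"],s["finger_gap"],"yaw",np.degrees(np.arctan2(*R.as_matrix()[[1,0],2])))
d=optics.get_image("wrist");pickle.dump(d,open("w13.pkl","wb"));cv2.imwrite("pics/w13.png",d["frame"])
crop(d,200,100,430,340,2.5,"w13c")
for z in (.0925,.08):print(((proj(d,[.59,-.257,z])[0]-[200,100])*2.5))
print(row(s["tool_pos"],R,[.590,-.257,.061],Rdown(np.radians(24))))
```

```text
15.775 [ 0.59059322 -0.25621274  0.14698858] [-0.70148447 -0.82546746  1.00223537] 0.04509446397099021 yaw 24.05854827381338
[283.58411632 399.42508964]
[283.72254154 384.05778282]
[ 4.299e-01 -2.100e-03 -4.500e-03  2.000e-04  1.000e-04  1.000e-04]
```

View pics/w13c.png

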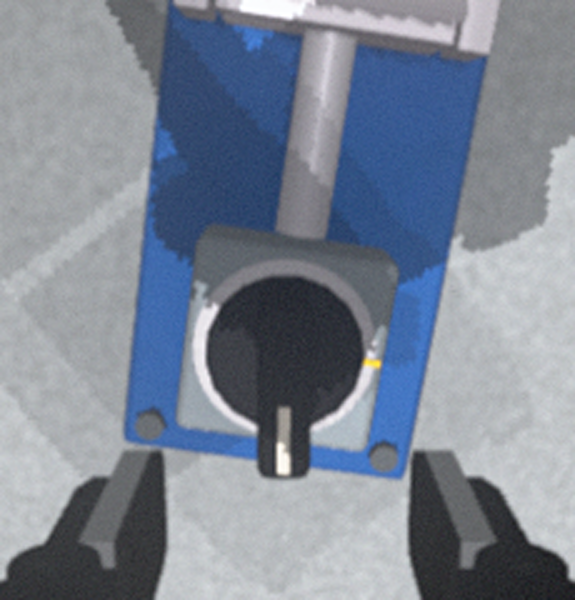

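The bar stands vertical in the image (x≈284), midway between the pads (165 and 410), and the line starts at the predicted axis. Descending.

Call:
arm_command --rows '[0.12,-0.002,-0.004,0,0,0,45,0.24,-0.002,-0.004,0,0,0,45,0.34,-0.002,-0.004,0,0,0,45,0.43,-0.002,-0.004,0,0,0,45,0.43,-0.002,-0.004,0,0,0,45]'

```text
clock: 16.45
tool_pos: [0.5894, -0.2572, 0.0594]
tool_rot: [-0.147, 0.692, 0.148, 0.691]
ft_force: [-0.3, -1.2, -0.4]
finger_gap: 0.0451
```

Call:
arm_command --rows '[0,0,0,0,0,0,10,0,0,0,0,0,0,10,0,0,0,0,0,0,10,0,0,0,0,0,0,10,0,0,0,0,0,0,10]' --squeeze 50

```text
clock: 17.08
tool_pos: [0.5903, -0.2576, 0.0612]
tool_rot: [-0.148, 0.691, 0.147, 0.692]
ft_force: [1.8, 1.2, 6.5]
finger_gap: 0.0133
```

Run:
```python
from h import *
from rig import robot, optics
s=robot.state();R=Ro.from_quat(s["tool_rot"]);print(s["clock"],s["tool_pos"],s["ft_force"],s["torque"],s["finger_gap"],"yaw",np.degrees(np.arctan2(*R.as_matrix()[[1,0],2])),s["joint_positions"])
d=optics.get_image("wrist");pickle.dump(d,open("w14.pkl","wb"))
crop(d,150,0,470,300,2,"w14")
```

```text
17.075 [ 0.59029045 -0.25756622  0.06115231] [1.7636684  1.1658075  6.54725163] [ 0.1782659  -0.03152919  0.04308675] 0.013250387865383025 yaw 24.043121343948062 [-5.13942979e-01  7.13092948e-01  1.65500007e+00  1.94792842e-05
  7.71620492e-01 -9.33587711e-01]
```

View pics/w14.png

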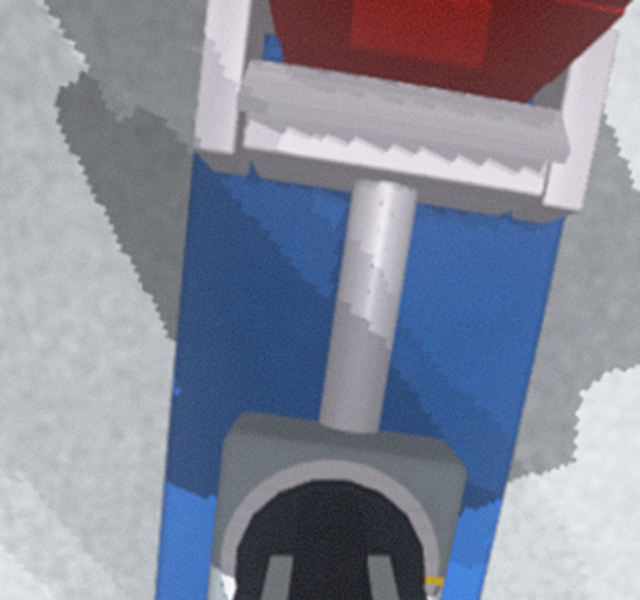

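Gripped at 13.3 mm with small side forces, so the axis is well found. Turning clockwise 0.8 rad, then in small steps while watching the moment.

Call:
arm_command --rows '[0,0,0,0.014,0,0,10,0,0,0,0.028,0,0,10,0,0,0,0.042,0,0,10,0,0,0,0.056,0,0,10,0,0,0,0.07,0,0,10,0,0,0,0.084,0,0,10,0,0,0,0.098,0,0,10,0,0,0,0.112,0,0,10,0,0,0,0.127,0,0,10,0,0,0,0.127,0,0,10]'

```text
clock: 18.38
tool_pos: [0.5899, -0.2576, 0.0612]
tool_rot: [0.133, 0.694, -0.134, 0.695]
ft_force: [-1.0, 0.8, 8.0]
finger_gap: 0.013
```

```bash
cat > st.py <<'E'
from h import *
from rig import robot, optics
s=robot.state();R=Ro.from_quat(s["tool_rot"]);print(s["clock"],s["tool_pos"].round(4),s["ft_force"].round(1),"tq",s["torque"].round(3),s["finger_gap"].round(4),"yaw rad",np.arctan2(*R.as_matrix()[[1,0],2]).round(4),s["joint_efforts"][5].round(3))
E
python3 st.py
python3 - <<'E'
from h import *
from rig import optics
d=optics.get_image("wrist");pickle.dump(d,open("w15.pkl","wb"));cv2.imwrite("pics/w15.png",d["frame"])
E
```

```text
Traceback (most recent call last):
  File "st.py", line 3, in <module>
    s=robot.state();R=Ro.from_quat(s["tool_rot"]);print(s["clock"],s["tool_pos"].round(4),s["ft_force"].round(1),"tq",s["torque"].round(3),s["finger_gap"].round(4),"yaw rad",np.arctan2(*R.as_matrix()[[1,0],2]).round(4),s["joint_efforts"][5].round(3))
                                                                                                                                           ^^^^^^^^^^^^^^^^^^^^^
AttributeError: 'float' object has no attribute 'round'
```

View pics/w15.png

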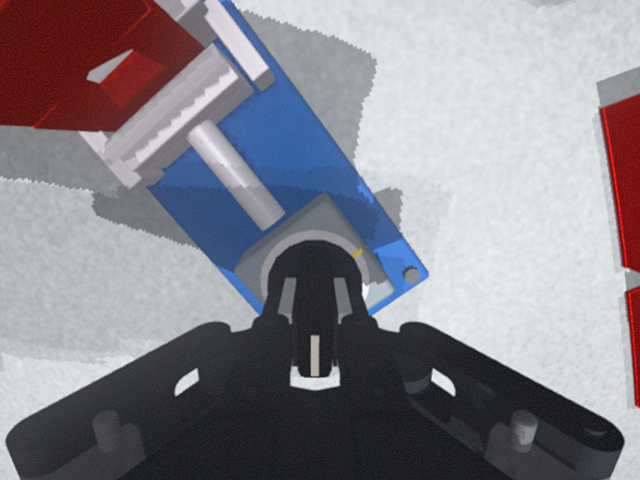

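```bash
sed -i 's/s\["finger_gap"\].round(4)/round(s["finger_gap"],4)/' st.py; python3 st.py
```

```text
18.425 [ 0.5899 -0.2576  0.0611] [-2.   1.7  8.3] tq [ 0.128  0.347 -0.057] 0.0134 yaw rad -0.3789 0.119
```

Call:
arm_command --rows '[0,0,0,0.012,0,0,10,0,0,0,0.016,0,0,10,0,0,0,0.016,0,0,10]'

```text
clock: 18.8
tool_pos: [0.5899, -0.2576, 0.0611]
tool_rot: [0.168, 0.687, -0.168, 0.687]
ft_force: [-2.2, 0.2, 7.7]
finger_gap: 0.0134
```

```bash
python3 st.py
```

```text
18.8 [ 0.5899 -0.2576  0.0611] [-2.2  0.2  7.7] tq [ 0.105  0.342 -0.032] 0.0134 yaw rad -0.4794 0.109
```

Call:
arm_command --rows '[0,0,0,0.012,0,0,10,0,0,0,0.016,0,0,10,0,0,0,0.016,0,0,10]'

```text
clock: 19.18
tool_pos: [0.5899, -0.2576, 0.0612]
tool_rot: [0.201, 0.678, -0.202, 0.678]
ft_force: [-2.0, 1.1, 7.7]
finger_gap: 0.0135
```

```bash
python3 st.py
```

```text
19.175 [ 0.5899 -0.2576  0.0612] [-2.   1.1  7.7] tq [0.227 0.395 1.111] 0.0135 yaw rad -0.5773 1.312
```

The moment jumped to 1.1 N m at yaw -0.577, about 1.0 rad of turn, which is within the stated 0.95–1.3. Taking the yellow mark as zero, the knob angle is about 2.42 in slot axes against the 2.4 stop. One small extra push and a look will confirm that it is seated.

Call:
arm_command --rows '[0,0,0,0.004,0,0,10,0,0,0,0.004,0,0,10]'

```text
clock: 19.42
tool_pos: [0.5897, -0.2578, 0.0612]
tool_rot: [0.209, 0.675, -0.21, 0.676]
ft_force: [-2.7, -0.4, 8.3]
finger_gap: 0.0134
```

```bash
python3 st.py
python3 - <<'E'
from h import *
from rig import optics
d=optics.get_image("wrist");pickle.dump(d,open("w16.pkl","wb"))
e=optics.get_image("side");f=optics.get_image("scene")
A=cv2.resize(d["frame"][0:400,80:440],(450,500));B=cv2.resize(e["frame"][165:265,310:365],(275,500),interpolation=cv2.INTER_CUBIC)
cv2.imwrite("pics/w16.png",np.hstack([A,B]))
E
```

```text
19.425 [ 0.5897 -0.2578  0.0612] [-2.7 -0.4  8.3] tq [-0.129  0.502  1.117] 0.0134 yaw rad -0.6023 1.34
```

View pics/w16.png

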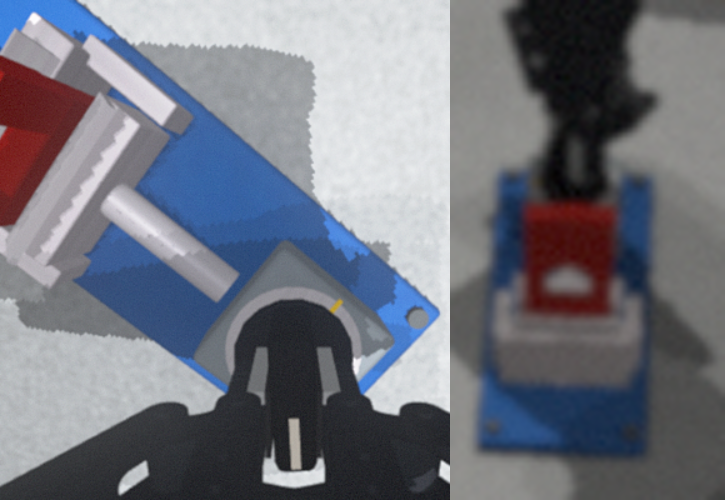

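The moment stayed at 1.12 N m while the tool turned 0.025 rad more. The knob is against the stop and the grip slips slightly. Checking the line's world angle in the pictures.

```bash
cat > line.py <<'E'
from h import *
def lineang(d,z=.0925):
    f=d["frame"].astype(int)
    m=np.zeros(f.shape[:2],np.uint8);sub=(f[...,2]>110)&(f[...,0]<f[...,2])
    m[325:385,295:335]=sub[325:385,295:335]
    k,l,st,ce=cv2.connectedComponentsWithStats(m)
    i=1+np.argmax(st[1:,4]);v,u=np.where(l==i)
    o,r=ray(d,np.c_[u,v].astype(float));P=o+r*((z-o[2])/r[:,2])[:,None]
    w,V=np.linalg.eigh(np.cov(P[:,:2].T));a=V[:,1]
    c=P.mean(0)[:2]-np.array([.59,-.2574]);a=a*np.sign(a@c)
    return st[i],P.mean(0).round(4),np.sqrt(w*12).round(4),np.arctan2(a[1],a[0])
if __name__=="__main__":
    for n in("w15","w16"):
        d=load(n);s,c,L,an=lineang(d);print(n,s,c,L,"line yaw",an.round(4),"slot-frame value",(np.radians(15.7)-an).round(4)%(2*np.pi))
        crop(d,270,310,370,390,6,n+"l")
E
python3 line.py
```

```text
w15 [311 335   8  41 324] [ 0.5857 -0.2671  0.0925] [0.0031 0.0184] line yaw -1.9495 slot-frame value 2.2235
w16 [311 335  10  41 329] [ 0.584  -0.2663  0.0925] [0.0031 0.0185] line yaw -2.1232 slot-frame value 2.3972
```

View pics/w16l.png

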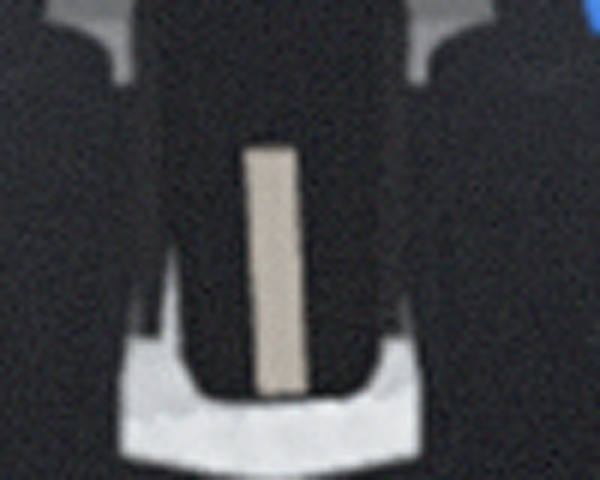

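The line reads 2.397 in slot axes against a stop at 2.40, so it is seated. The tool is 0.05 rad ahead of the bar. Backing off 1.58 rad counter-clockwise, then I'll measure and trim to 0.83.

Call:
arm_command --rows '[0,0,0,-0.014,0,0,10,0,0,0,-0.028,0,0,10,0,0,0,-0.042,0,0,10,0,0,0,-0.056,0,0,10,0,0,0,-0.07,0,0,10,0,0,0,-0.084,0,0,10,0,0,0,-0.098,0,0,10,0,0,0,-0.112,0,0,10,0,0,0,-0.126,0,0,10,0,0,0,-0.14,0,0,10,0,0,0,-0.154,0,0,10,0,0,0,-0.168,0,0,10,0,0,0,-0.182,0,0,10,0,0,0,-0.196,0,0,10,0,0,0,-0.21,0,0,10,0,0,0,-0.224,0,0,10,0,0,0,-0.238,0,0,10,0,0,0,-0.252,0,0,10,0,0,0,-0.252,0,0,10,0,0,0,-0.252,0,0,10]'

```text
clock: 22.08
tool_pos: [0.5906, -0.2575, 0.0611]
tool_rot: [-0.333, 0.624, 0.332, 0.625]
ft_force: [1.2, 1.2, 4.7]
finger_gap: 0.0134
```

```bash
python3 st.py
python3 - <<'E'
from h import *
from line import lineang
from rig import optics
d=optics.get_image("wrist");pickle.dump(d,open("w17.pkl","wb"));cv2.imwrite("pics/w17.png",d["frame"])
s,c,L,an=lineang(d);print(s,c,L,"line yaw",an,"value",np.radians(15.7)-an)
E
```

```text
22.075 [ 0.5906 -0.2575  0.0611] [1.2 1.2 4.7] tq [ 0.26  -0.34   0.124] 0.0134 yaw rad 0.9788 0.039
[311 335   8  41 327] [ 0.5988 -0.2631  0.0925] [0.0031 0.0186] line yaw -0.5901983914225062 value 0.864215083985616
```

View pics/w17.png

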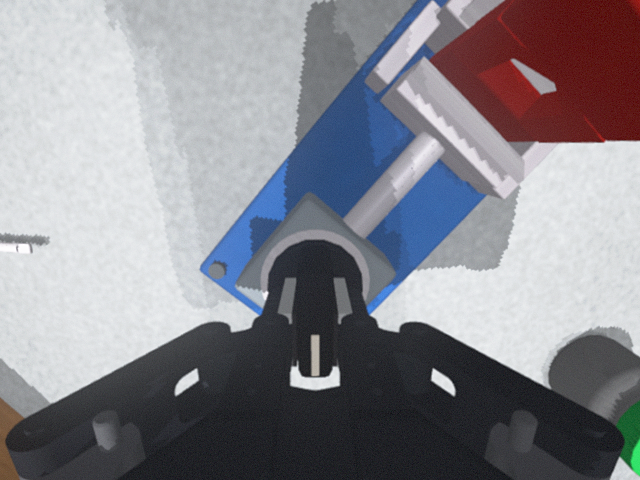

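Measured 0.864, so 0.037 rad more counter-clockwise is needed.

Call:
arm_command --rows '[0,0,0,-0.006,0,0,10,0,0,0,-0.006,0,0,10,0,0,0,-0.006,0,0,10]'

```text
clock: 22.5
tool_pos: [0.5906, -0.2575, 0.0612]
tool_rot: [-0.345, 0.617, 0.343, 0.618]
ft_force: [1.8, 2.0, 5.3]
finger_gap: 0.0136
```

```bash
python3 st.py
python3 - <<'E'
from h import *
from line import lineang
from rig import optics
d=optics.get_image("wrist");pickle.dump(d,open("w18.pkl","wb"))
s,c,L,an=lineang(d);print(s,c,L,"line yaw",an,"value",np.radians(15.7)-an)
e=optics.get_image("side");f=optics.get_image("scene");pickle.dump(e,open("s18.pkl","wb"));pickle.dump(f,open("c18.pkl","wb"))
A=cv2.resize(e["frame"][130:270,280:385],(400,533),interpolation=cv2.INTER_CUBIC);B=cv2.resize(f["frame"][210:350,215:320],(400,533),interpolation=cv2.INTER_CUBIC)
cv2.imwrite("pics/s18.png",np.hstack([A,B]));cv2.imwrite("pics/c18.png",f["frame"])
E
```

```text
22.5 [ 0.5906 -0.2575  0.0612] [1.8 2.  5.3] tq [ 0.364 -0.332  0.081] 0.0136 yaw rad 1.0165 0.05
[311 335   8  41 327] [ 0.599  -0.2628  0.0925] [0.0031 0.0186] line yaw -0.5525196564114514 value 0.8265363489745612
```

View pics/s18.png

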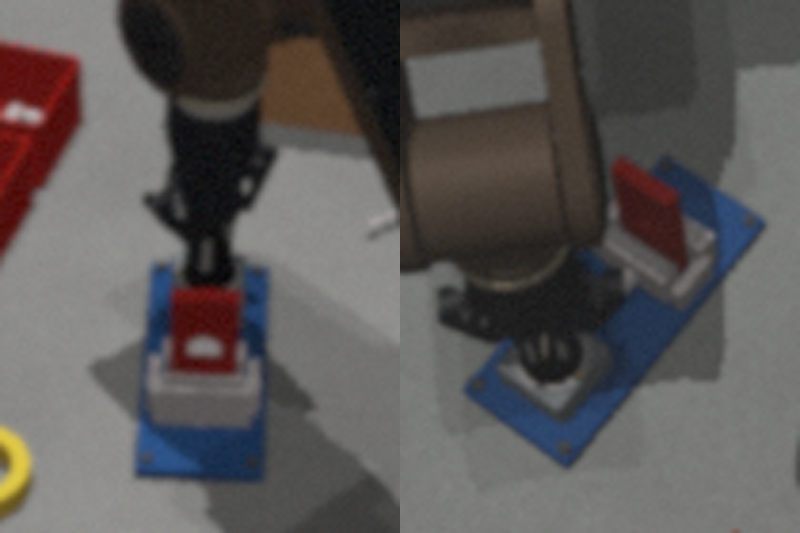

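View pics/c18.png

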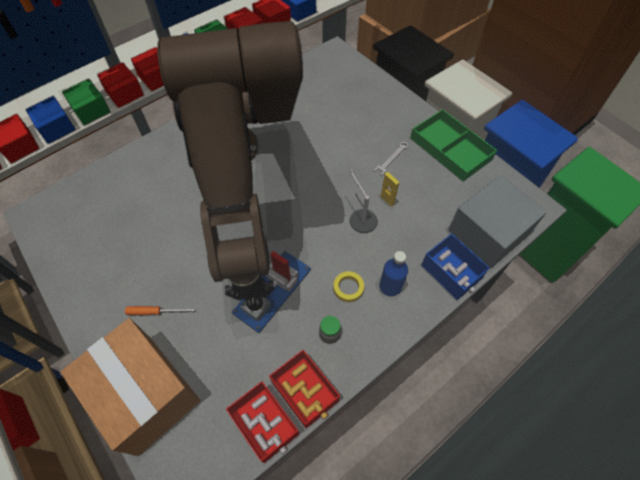

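Backed off: the line reads 0.8265, 1.571 below the seated reading, and the grip is still closed at 13.6 mm. The gauge is in the slot, and the bottle (395,272), tape (348,286), jar (330,327), yellow gauge (390,188), wrench and screwdriver are where they were. I'll do a quick lean check on the gauge from the stored pictures, then hand in.

Run:
```python
from h import *
ys=np.array([-.2706,.9627]);xs=np.array([.9627,.2706])
for n in("c18","s18"):
    d=load(n);c=cloud(d);f=d["frame"].astype(int);B,G,R=f[...,0],f[...,1],f[...,2]
    m=(R>50)&(G<45)&(B<50)&(R>2*G)&(d["z_map"]>0)&(abs(c[...,0]-.556)<.06)&(abs(c[...,1]+.14)<.06)
    p=c[m];q=p[:,:2]-[.5559,-.1397];sy=q@ys;sx=q@xs;print(n,len(p),"z",np.percentile(p[:,2],[3,97]).round(3))
    face=p[:,2]<.125
    A=np.c_[p[face,2],sx[face],np.ones(face.sum())];k=np.linalg.lstsq(A,sy[face],rcond=None)[0];print(" lean dy/dz",k[0].round(3),"yaw",k[1].round(3))
a,b=load("scene0"),load("c18")
df=cv2.absdiff(cv2.GaussianBlur(a["frame"],(5,5),0),cv2.GaussianBlur(b["frame"],(5,5),0)).max(2)
for nm,(x,y) in dict(bottle=(395,272),tape=(348,286),jar=(330,327),yellow=(390,188),wrench=(392,157),screwdr=(160,310)).items():
    print(nm,df[y-14:y+14,x-14:x+14].max())
```

```text
c18 205 z [0.057 0.138]
 lean dy/dz -0.048 yaw -0.015
s18 293 z [0.059 0.137]
 lean dy/dz 0.037 yaw 0.023
bottle 6
tape 6
jar 5
yellow 6
wrench 5
screwdr 6
```

Run:
```python
from rig import robot, job
print(job.close_job()); s=robot.state(); print(s["clock"],s["finger_gap"],s["tool_pos"])
```

```text
the job is handed in; nothing more can be done
None
the job is handed in; nothing more can be done
```

I lifted the red gauge off its hook, stood it upright on the slot floor and let go of it. I then turned the knob clockwise to its stop, backed it off a quarter turn, and handed in at about 22.7 s of the 51 s with the gripper still closed on the knob.

- **Knob:** at the stop the moment held at 1.1 N m and the white line read 2.397 (the stop is 2.40). After the back-off it read 0.8265 (target 0.83). The gripper slipped about 0.05 rad against the stop, so I trimmed the final angle from the picture. The grip is still closed at 13.6 mm.
- **Gauge:** it stands in the slot. The top measured about 0.137 m, where 0.134 m is expected, which is within depth noise. The two cameras disagreed on lean (-0.05 and +0.04), so I read it as upright to within noise.
- **Other things:** the bottle, tape, jar, yellow look-alike, wrench and screwdriver show no change in the scene camera between the first and last pictures.
- **Other disagreements:** early on, the depth maps of the two fixed cameras differed by up to 1 cm, so I used the wrist camera's triangulation instead.

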